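Register a straightedge against two pins and weigh it down

TASK

Slide the straightedge across the layout board, without lifting it, until its marked edge bears against both register pins at the same time; feel it up to the pins gently, they must not be strained. Then, leaving the straightedge in contact with both pins, set the steel block weight flat on top of it, centred across its width, so that it stays put. Leave the jar, tape roll and stapler alone.

Things in the scene. Friction and masses are not known exactly. Their poses are not given: they have to be found in the camera images.
- board: Flat grey layout board, fixed, 300 (its x) x 360 (its y) x 10 mm thick, with a sheet of paper on it (paper thickness negligible). Origin: centre of its underside, on the table; its top is 10 mm above the origin. Its +x points to the side where the pins stand (roughly away from the robot).
- pin_left: Left (board +y) adjustable register pin. Origin: centre of its thin foot plate (80 x 30 x 1 mm, the bar slides freely over it) at the board's top. The pin, steel, upright, 16 mm diameter, 22 mm tall, is clamped in the plate's slot anywhere from 20 mm short of to 20 mm beyond the origin along its x (= board x, from the bar): the pose does not tell where. Do not push on it with over 12 N.
- pin_right: Right (board -y) adjustable register pin, made like the left one, about 190 mm from it and clamped at its own place in its slot, so the line through the two pins is usually not square to the board.
- straightedge: Loose aluminium flat bar 40 (its x) x 300 (its y) x 12 mm, flat on the board. Origin: centre of its underside. Working edge, with short black graduations: the +x face, 20 mm from the origin, facing the pins from the start. Touching a pin, that pin's axis is 28 mm from this origin along x. 0.24 to 0.39 kg, drags with 1 to 6 N. Pushed from behind near one pin, it pivots about the other.
- weight: Loose dark steel block weight 60 (its x) x 36 (its y) x 36 mm (z), about 0.45 to 0.7 kg, standing on the table beside the board, on either side. Origin: centre of its underside.
- glue_jar: Bystander: closed round jar, 48 mm diameter, 62 mm tall, on the table on the other side of the board from the weight. Origin: centre of its underside.
- tape_roll: Bystander: roll of tape, 84 mm diameter, 24 mm tall, lying flat on the table to the far left. Origin: centre of its underside.
- stapler: Bystander: stapler, 125 x 34 x 42 mm tall, on the table to the far right. Origin: centre of its underside.

How it is judged:
By the outcome, as a careful person would: the job done as asked, in the order asked, and still so for the second after the job is handed in, with the robot touching nothing.
It also fails if it takes over 72 s, if anything falls off the work surface, if the arm or the gripper's body presses on something with over 40 N, if the wrist force passes 120 N, or if a joint passes its speed limit or range.

ROBOT

A 6-joint arm with a two-finger parallel gripper is mounted at the origin on the work surface. World frame = base frame: x ahead of the robot, y to its left, z up, the work surface at z = 0. Lengths are in m, angles in rad, forces in N, time in s.
With the tool pointing down it reaches from about 0.325 to 0.75 m from the base axis. Payload 7.6 kg.
Tool frame: the origin (TCP) lies at the very end of the fingers, on their centre line; the grasp point (between the pads) lies 19 mm behind it; z points along the fingers, y is the direction in which the jaws open and shut (so a half turn about z gives the same grasp; the last joint's range is limited). The gripper opens to 85 mm and grips with 20 to 120 N. Pads are 22 mm wide; open, the fingers measure 114 mm over their backs; the gripper's body (76 mm by 85 mm) begins 54 mm behind the grasp point. The pads swing forward as they close: fully open they stand 13 mm farther back than shut.
Start: joints at [-1.291, 0.052, 1.401, -0, 1.689, -0.07], TCP at [0.18, -0.493, 0.21] pointing down, gripper open.
Joint ranges: [-2.9, 2.9], [-0.91, 2.17], [0.12, 2.37], [-1.06, 4.2], [0.26, 2.73], [-2.93, 2.93]. Speed limits (rad/s): [2.57, 2.57, 3.01, 3.14, 3.14, 3.14].

INTERFACE

Orientations are given as [roll, pitch, yaw] about the fixed x, y, z axes, in that order (R = Rz(yaw) Ry(pitch) Rx(roll)).
In Python, from bench import readout, snapshot, ctrl gives the robot as it stands.
- The arm moves only by the shell command python3 -m inch 'ROWS' [FORCE]. ROWS is JSON, a list of rows, each an object with "dp": the shift along the world's x, y, z as a fraction of full scale, a list of three; "twist": the turn about the world's z as a fraction of full scale; "claw": the opening, from -1 (shut) to 1 (fully open). In form: [{"dp": [dx, dy, dz], "twist": twist, "claw": claw}, ...]. A call has 1 to 5 rows; each row shifts and turns the commanded pose from where the row before left it; what a row does not reach is not made up. Full scale, the value 1, is 30 cm for a shift and 90 degrees for a turn. A row lasts 1/8 s, in which the tool goes at most 62.5 mm and 10.7 degrees, less where a joint would pass 70% of its speed; a pose out of reach is approached as far as the arm can. A call with a number of a shift or a turn outside -1 to 1 is refused whole. A call with a gripper value outside its range is refused whole. The fingers move at their own pace and stop on an object; FORCE is the grip in N (left out, the last holds). Time passes only in rows, so rows that do not move let the fingers close. It gives the time, the measured TCP pose, the force and the opening at its end, in the units of the state.
- readout.get_obs(): the state, without advancing time (a new reading comes with each control period).
- snapshot(name): name is "scene" or "top" or "wrist"; returns a dict with "frame" (480x640x3 uint8, red, green, blue), "fx", "fy", "cx", "cy" (pixels), "k1" (the pictures are not rectified: a ray, as slopes to the right and down, at radius r is drawn at 1 + k1 r^2 times it, then the intrinsics apply), "rvec" (rotation vector, rad) and "tvec" (3), from world to camera coordinates, as OpenCV has them. Camera axes: x right, y down, z forward; pixel columns grow to the right and rows downward; lengths in m; the calibration is good to about 2 mm. A picture is of the moment at which its call begins. There is no depth.
- ctrl.hand_in(): hands the job in, once; it reports no verdict.
The state is a dict: "time_s": time; "joint_pos": joint angles; "qd": joint speeds; "joint_torque": joint torques, N m; "tcp_pos": TCP position; "eef_rot": TCP orientation; "force": force on the tool from outside, world axes, zero at the start; "torque": the same for the moment, N m; "grip_width": finger opening in m.
Only numpy, scipy, OpenCV 4.12 (cv2) and the standard library are available. Lean on these libraries where they do the work, as an engineer would, in place of code of your own. Each camera call takes 0.05 s, during which the arm holds its last target.

## Working session

There is one attempt and no reset: what is moved stays moved. The work goes in short steps, Python scripts to look and compute and a shell command to move; the robot and the scene stay as the last step left them, time stands still between calls to the robot, and variables do not carry over. Pictures are saved under pics/ and viewed, and the job is handed in when it is done.

```bash
ls; mkdir -p pics; python3 - <<'E'
from bench import readout, snapshot
import cv2
o=readout.get_obs()
for k,v in o.items(): print(k,v)
for n in ("scene","top","wrist"):
    s=snapshot(n); cv2.imwrite(f"pics/{n}0.png",s["frame"][:,:,::-1]); print({k:v for k,v in s.items() if k!="frame"})
E
```

```text
pics
time_s 0.0
joint_pos [-1.29130103e+00  5.28292142e-02  1.40173088e+00  1.23153758e-05
  1.68859380e+00 -7.03029176e-02]
qd [ 0.00132707  0.00095457  0.00066587 -0.00075507  0.00032871  0.00162352]
joint_torque [-3.61709326e-04 -3.81675982e+01 -3.60177469e+01 -1.06952068e-04
  6.26255685e-03 -2.66324776e-06]
tcp_pos [ 0.17985308 -0.49287661  0.2089733 ]
eef_rot [-3.14003613e+00 -1.21871629e-04  3.49799554e-01]
force [-0.65716963  0.23691175  0.22292153]
torque [ 0.00438071  0.04402008 -0.06808113]
grip_width 0.08565190018295321
{'fx': 502.3460852510583, 'fy': 502.3460852510583, 'cx': 311.4738994655189, 'cy': 241.53557697941298, 'k1': 0.03643420410549184, 'rvec': array([ 2.28316926,  1.17543976, -0.35301361]), 'tvec': array([-0.32113034, -0.37095807,  1.44244138])}
{'fx': 503.1033676473175, 'fy': 503.1033676473175, 'cx': 326.94916062666215, 'cy': 248.00645703753875, 'k1': 0.020636724771760998, 'rvec': array([ 2.15057133, -2.15868313,  0.12481995]), 'tvec': array([0.01561565, 0.5430469 , 1.07627294])}
{'fx': 359.4979911693353, 'fy': 359.4979911693353, 'cx': 321.2837597695737, 'cy': 237.25635462359875, 'k1': -0.06761340419983819, 'rvec': array([-2.36568334,  1.65410734,  0.25124556]), 'tvec': array([-0.52377478, -0.03829698,  0.3803029 ])}
```

View pics/scene0.png

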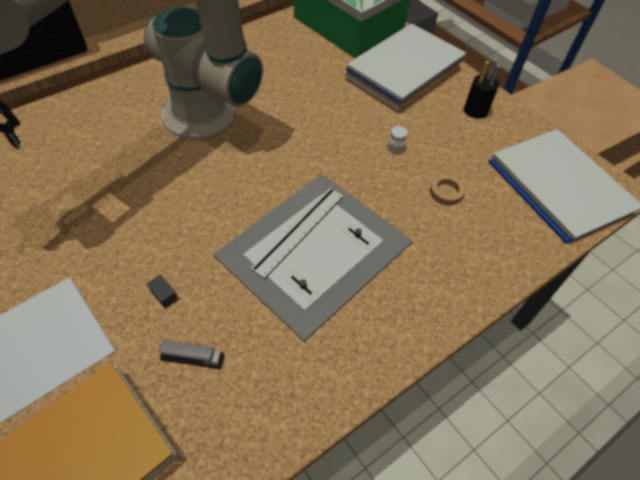

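View pics/top0.png

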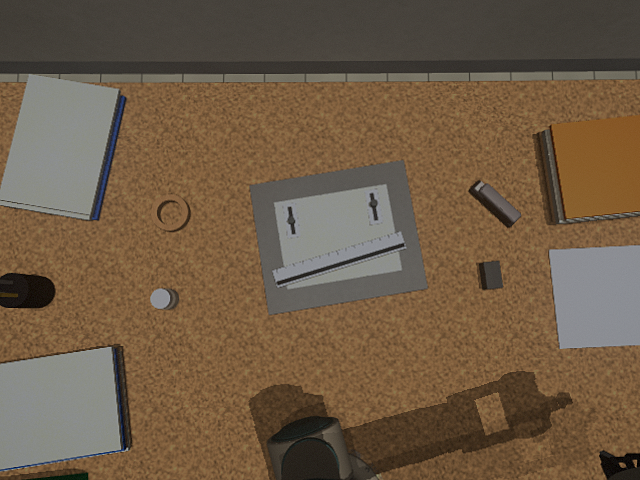

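View pics/wrist0.png

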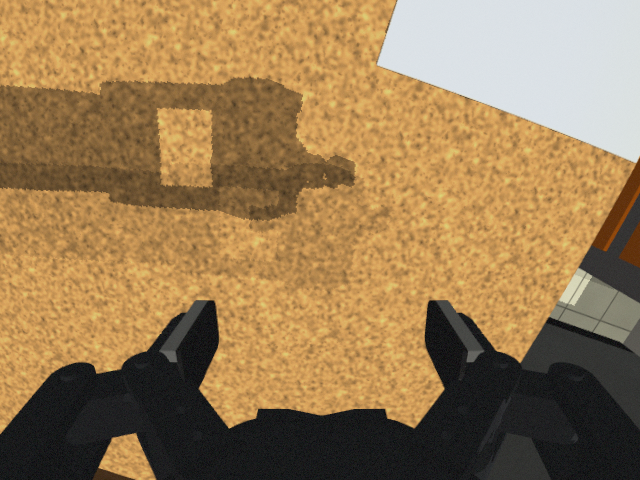

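The top view shows the board (250-427, 160-313), the bar from (278,280) to (405,240), pins near (291,220) and (374,205), and the weight at (490,275). The jar is at (163,299), the tape at (172,213) and the stapler at (495,203). Next I'll enlarge crops.

```bash
cat > h.py <<'E'
import cv2,numpy as np
from bench import readout,snapshot
def ray(s,u,v):
    d=np.array([(u-s["cx"])/s["fx"],(v-s["cy"])/s["fy"]]); x=d.copy()
    for _ in range(20): x=d/(1+s["k1"]*(x@x))
    R=cv2.Rodrigues(np.array(s["rvec"]))[0]; t=np.array(s["tvec"])
    return -R.T@t, R.T@np.array([x[0],x[1],1.])
def px2w(s,u,v,z):
    c,d=ray(s,u,v); return (c+d*(z-c[2])/d[2])[:2]
def w2px(s,p):
    R=cv2.Rodrigues(np.array(s["rvec"]))[0]; q=R@np.array(p,float)+s["tvec"]
    x=q[:2]/q[2]; x=x*(1+s["k1"]*(x@x)); return np.array([s["fx"]*x[0]+s["cx"],s["fy"]*x[1]+s["cy"]])
def crop(s,name,u0,v0,w,h,k):
    f=s["frame"][v0:v0+h,u0:u0+w,::-1]
    cv2.imwrite(f"pics/{name}.png",cv2.resize(f,None,fx=k,fy=k,interpolation=cv2.INTER_CUBIC))
E
python3 - <<'E'
from h import *
s=snapshot("top")
crop(s,"t1",240,155,200,150,4)
crop(s,"t2",460,240,60,60,10)
E
```

```text
(no output)
```

View pics/t1.png

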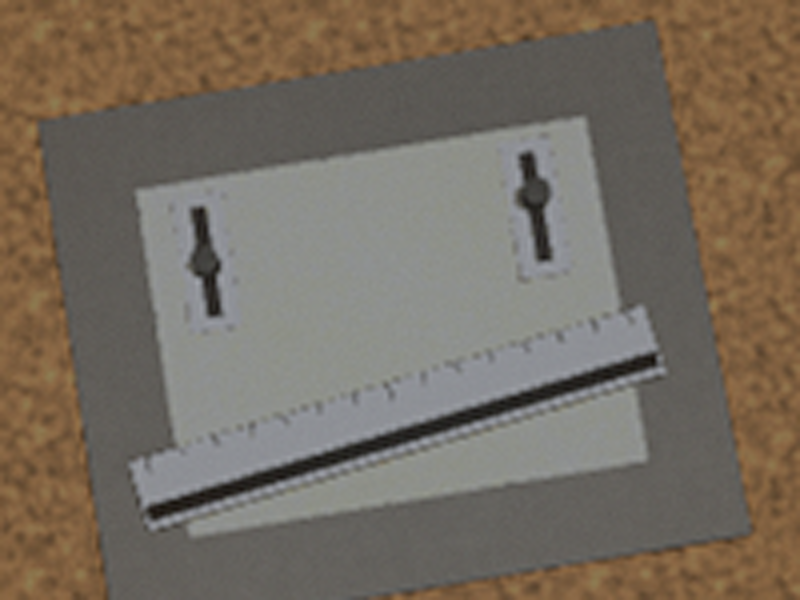

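View pics/t2.png

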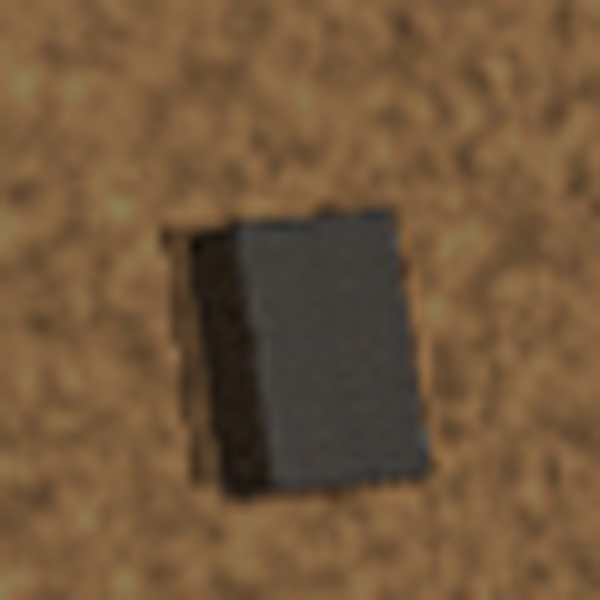

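```bash
python3 - <<'E'
from h import *
s=snapshot("top")
print("cam",ray(s,0,0)[0])
f=lambda u,v,z:px2w(s,(u+.5)/4-.5+240,(v+.5)/4-.5+155,z)
P={"FL":(130,463,.022),"FR":(643,308,.022),"BL":(150,528,.022),"BR":(663,372,.022),"pl":(204,262,.032),"pr":(536,193,.032),"bFL":(38,122,.01),"bFR":(655,20,.01),"bBR":(750,535,.01)}
W={k:f(*v) for k,v in P.items()}
for k,v in W.items(): print(k,v.round(4))
def yawy(a,b): # yaw such that +y dir is a-b
    d=a-b; return np.degrees(np.arctan2(-d[0],d[1]))
print("bar yaw",yawy(W["FL"],W["FR"]),yawy(W["BL"],W["BR"]),"len",np.linalg.norm(W["FL"]-W["FR"]),"wid",np.linalg.norm(W["FL"]-W["BL"]),"c",sum(W[k] for k in("FL","FR","BL","BR"))/4)
print("pin yaw",yawy(W["pl"],W["pr"]),np.linalg.norm(W["pl"]-W["pr"]),"board",yawy(W["bFL"],W["bFR"]))
g=lambda u,v,z:px2w(s,(u+.5)/10-.5+460,(v+.5)/10-.5+240,z)
w=[g(*p,.036) for p in((240,225),(393,212),(430,470),(270,488))]
print(np.round(w,4),np.mean(w,0),yawy(w[0],w[1]),yawy(w[3],w[2]),np.linalg.norm(w[0]-w[1]),np.linalg.norm(w[1]-w[2]))
E
```

```text
cam [0.40706774 0.00589734 1.13479879]
FL [0.495  0.1354]
FR [ 0.5807 -0.1505]
BL [0.459 0.124]
BR [ 0.5446 -0.1609]
pl [0.6061 0.0942]
pr [ 0.6443 -0.0909]
bFL [0.6918 0.1914]
bFR [ 0.7499 -0.1625]
bBR [ 0.4545 -0.2089]
bar yaw 16.676619732120816 16.725317865422884 len 0.2984843112120558 wid 0.037776594424353306 c [ 0.51985595 -0.01300278]
pin yaw 11.654883848415828 0.18897981820563595 board 9.319736632029826
[[ 0.5104 -0.3283]
 [ 0.5132 -0.3616]
 [ 0.457  -0.367 ]
 [ 0.4531 -0.3324]] [ 0.48342778 -0.34734246] 4.683305088892232 6.27006726344396 0.03341718412499568 0.05648124223148684
```

```bash
python3 -m inch '[{"dp":[0.096,0.154,0],"twist":-0.037,"claw":0},{"dp":[0.096,0.154,0],"twist":0,"claw":0},{"dp":[0.096,0.154,0],"twist":0,"claw":0},{"dp":[0.096,0.154,0],"twist":0,"claw":0},{"dp":[0.096,0.154,0],"twist":0,"claw":0}]' 20; python3 -m inch '[{"dp":[0.096,0.154,-0.05],"twist":0,"claw":0},{"dp":[0.096,0.154,-0.05],"twist":0,"claw":0},{"dp":[0.096,0.154,-0.05],"twist":0,"claw":0},{"dp":[0.096,0.154,-0.05],"twist":0,"claw":0},{"dp":[0.096,0.154,-0.05],"twist":0,"claw":0}]'; python3 - <<'E'
from h import *
s=snapshot("wrist"); crop(s,"w1",0,0,640,480,1); s=snapshot("scene"); crop(s,"s1",150,120,300,225,2.6)
o=readout.get_obs(); print(o["tcp_pos"],o["eef_rot"],o["force"],o["torque"],o["grip_width"])
E
```

```text
time_s: 0.88
tcp_pos: [0.3245, -0.2606, 0.2098]
eef_rot: [3.141, -0.0, 0.291]
force: [1.8, -0.6, 0.1]
grip_width: 0.0424
time_s: 1.5
tcp_pos: [0.4687, -0.0295, 0.1345]
eef_rot: [3.141, -0.0, 0.292]
force: [0.8, -0.7, 0.4]
grip_width: 0.0429
[ 0.46831112 -0.02727664  0.13268676] [-3.13912585e+00  2.60502482e-03  2.97004753e-01] [-0.70501334 -0.63153031  0.40123805] [-0.01998249 -0.00830737  0.03006764] 0.042693044320998325
```

View pics/w1.png

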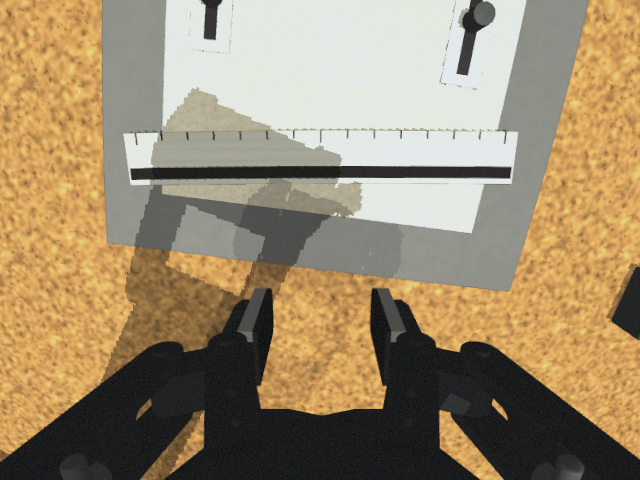

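View pics/s1.png

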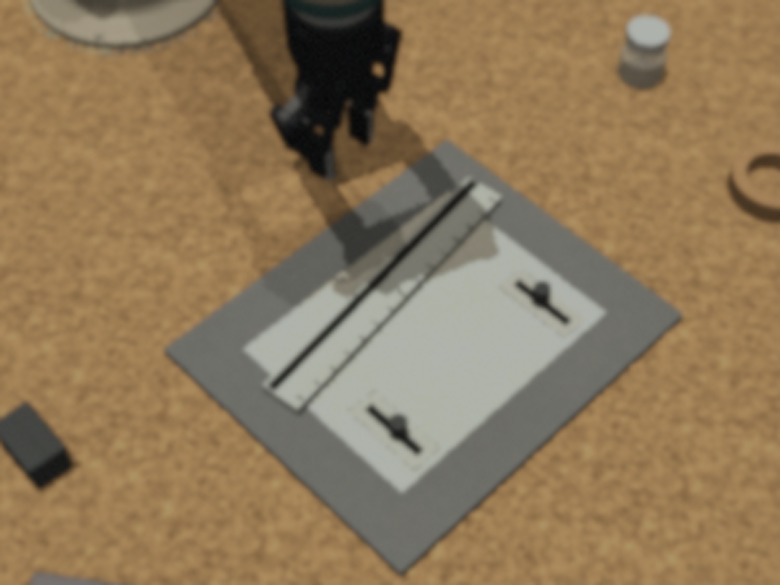

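```bash
python3 - <<'E'
from h import *
from scipy.spatial.transform import Rotation as Ro
s=snapshot("wrist"); o=readout.get_obs()
R=Ro.from_euler("xyz",o["eef_rot"]).as_matrix()
for x in(.011,-.011):
  for d in(0,.007,.013):
    print(x,d,[w2px(s,o["tcp_pos"]+R@np.array([x,y,-d])).round(0) for y in(-.0214,.0214)])
# bar check
W=lambda u,v:px2w(s,u,v,.022)
c=[W(*p) for p in((124,134),(517,132),(512,183),(131,184))]
print(np.round(c,4),np.mean(c,0))
print("pins top", px2w(s,484,14,.032))
E
```

```text
0.011 0 [array([283., 267.]), array([370., 267.])]
0.011 0.007 [array([281., 272.]), array([372., 272.])]
0.011 0.013 [array([280., 277.]), array([374., 277.])]
-0.011 0 [array([284., 307.]), array([368., 307.])]
-0.011 0.007 [array([283., 314.]), array([370., 314.])]
-0.011 0.013 [array([281., 320.]), array([371., 320.])]
[[ 0.4932  0.1373]
 [ 0.5815 -0.1458]
 [ 0.545  -0.1586]
 [ 0.4568  0.1261]] [ 0.51910524 -0.01022544]
pins top [ 0.6440292  -0.08678164]
```

```bash
python3 -m inch '[{"dp":[0,0,-0.12],"twist":0,"claw":0},{"dp":[0,0,-0.12],"twist":0,"claw":0},{"dp":[0,0,-0.1],"twist":0,"claw":0},{"dp":[0,0,-0.02],"twist":0,"claw":0},{"dp":[0,0,-0.01],"twist":0,"claw":0}]'; python3 -m inch '[{"dp":[0,0,-0.01],"twist":0,"claw":0},{"dp":[0,0,0],"twist":0,"claw":0}]';  python3 -m inch '[{"dp":[0,0,-0.005],"twist":0,"claw":0},{"dp":[0,0,0],"twist":0,"claw":0}]'
```

```text
time_s: 2.28
tcp_pos: [0.4685, -0.032, 0.0249]
eef_rot: [3.141, -0.001, 0.291]
force: [0.7, -0.5, -0.3]
grip_width: 0.043
time_s: 2.52
tcp_pos: [0.4684, -0.0314, 0.0216]
eef_rot: [3.141, -0.001, 0.292]
force: [0.2, -0.9, -0.8]
grip_width: 0.0427
time_s: 2.78
tcp_pos: [0.468, -0.0312, 0.0194]
eef_rot: [3.141, -0.0, 0.292]
force: [0.1, -0.2, 0.6]
grip_width: 0.0424
```

```bash
for i in 1 ; do python3 -m inch '[{"dp":[0,0,-0.008],"twist":0,"claw":0},{"dp":[0,0,0],"twist":0,"claw":0}]'; done; python3 -m inch '[{"dp":[0,0,-0.006],"twist":0,"claw":0},{"dp":[0,0,0],"twist":0,"claw":0}]';python3 - <<'E'
from h import *
s=snapshot("scene"); crop(s,"s2",230,150,120,100,6)
E
```

```text
time_s: 3.02
tcp_pos: [0.4678, -0.0312, 0.0167]
eef_rot: [-3.141, 0.0, 0.292]
force: [-0.7, -0.2, -0.1]
grip_width: 0.0426
time_s: 3.28
tcp_pos: [0.4678, -0.0312, 0.0149]
eef_rot: [-3.142, 0.0, 0.292]
force: [0.1, 0.1, -0.1]
grip_width: 0.0423
```

View pics/s2.png

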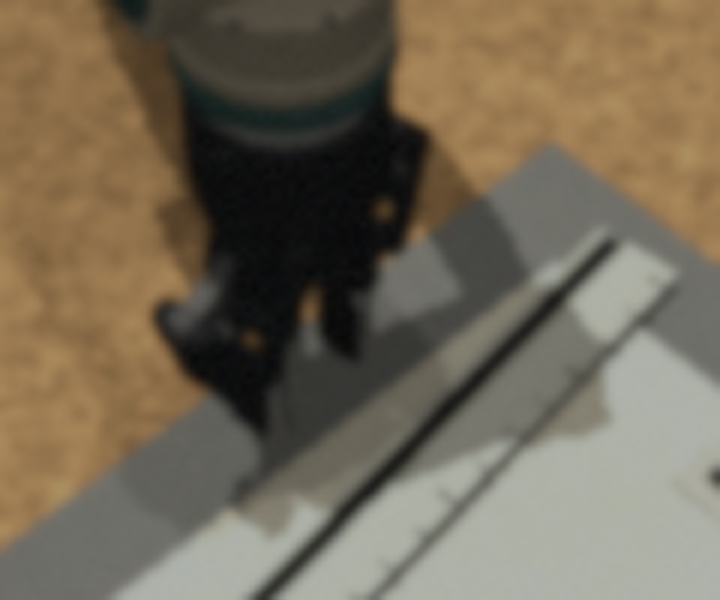

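```bash
python3 -m inch '[{"dp":[0,0,-0.005],"twist":0,"claw":0},{"dp":[0,0,0],"twist":0,"claw":0}]'; python3 -m inch '[{"dp":[0,0,-0.004],"twist":0,"claw":0},{"dp":[0,0,0],"twist":0,"claw":0}]'
```

```text
time_s: 3.58
tcp_pos: [0.4679, -0.0312, 0.0135]
eef_rot: [-3.142, 0.0, 0.292]
force: [0.3, -0.0, -0.8]
grip_width: 0.0424
time_s: 3.82
tcp_pos: [0.4679, -0.0312, 0.0123]
eef_rot: [-3.142, 0.0, 0.292]
force: [-0.9, -0.1, -0.0]
grip_width: 0.0424
```

```bash
python3 -m inch '[{"dp":[0.016,0.0035,-0.004],"twist":0,"claw":0},{"dp":[0.016,0.0035,0],"twist":0,"claw":0},{"dp":[0.016,0.0035,0],"twist":0,"claw":0},{"dp":[0,0,0],"twist":0,"claw":0}]';python3 -m inch '[{"dp":[0.008,0.0017,0],"twist":0,"claw":0},{"dp":[0.008,0.0017,0],"twist":0,"claw":0},{"dp":[0.008,0.0017,0],"twist":0,"claw":0},{"dp":[0.008,0.0017,0],"twist":0,"claw":0}]';python3 -m inch '[{"dp":[0.008,0.0017,0],"twist":0,"claw":0},{"dp":[0.008,0.0017,0],"twist":0,"claw":0},{"dp":[0.008,0.0017,0],"twist":0,"claw":0},{"dp":[0.008,0.0017,0],"twist":0,"claw":0}]'; python3 - <<'E'
from h import *
s=snapshot("top"); crop(s,"t3",240,155,200,150,4);s=snapshot("wrist"); crop(s,"w3",0,0,640,480,1)
o=readout.get_obs(); print(o["tcp_pos"],o["eef_rot"],o["force"],o["torque"],o["grip_width"])
E
```

```text
time_s: 4.32
tcp_pos: [0.4827, -0.028, 0.0112]
eef_rot: [3.141, -0.0, 0.292]
force: [0.7, -0.8, 0.7]
grip_width: 0.0429
time_s: 4.82
tcp_pos: [0.4921, -0.026, 0.0112]
eef_rot: [3.142, -0.0, 0.292]
force: [-0.4, -0.6, 0.0]
grip_width: 0.0429
time_s: 5.32
tcp_pos: [0.5017, -0.024, 0.0112]
eef_rot: [3.142, 0.0, 0.292]
force: [-0.3, -0.5, 0.4]
grip_width: 0.0427
[ 0.50177063 -0.02394821  0.0112385 ] [ 3.14148388e+00 -1.05439277e-04  2.91733940e-01] [ 0.04589711 -0.69546153  0.69449535] [-0.00627571  0.03164842 -0.01089497] 0.04283250640477789
```

View pics/t3.png

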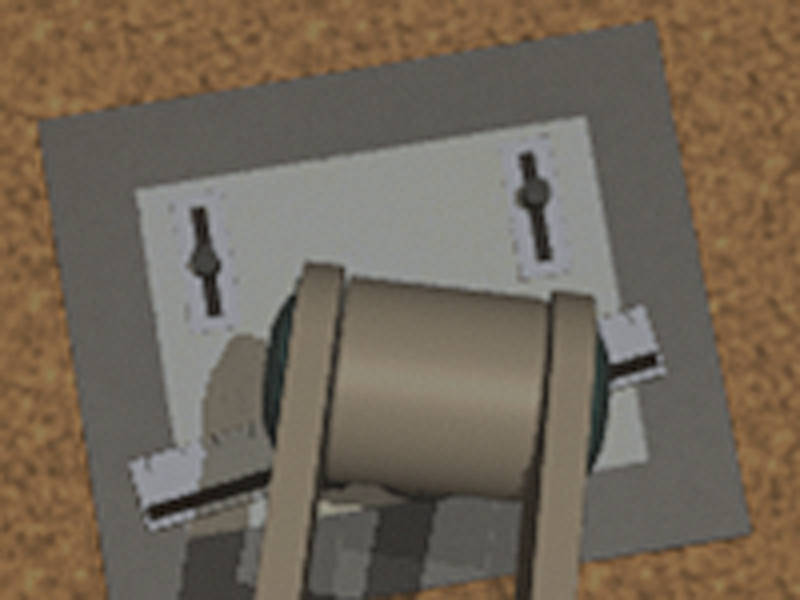

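View pics/w3.png

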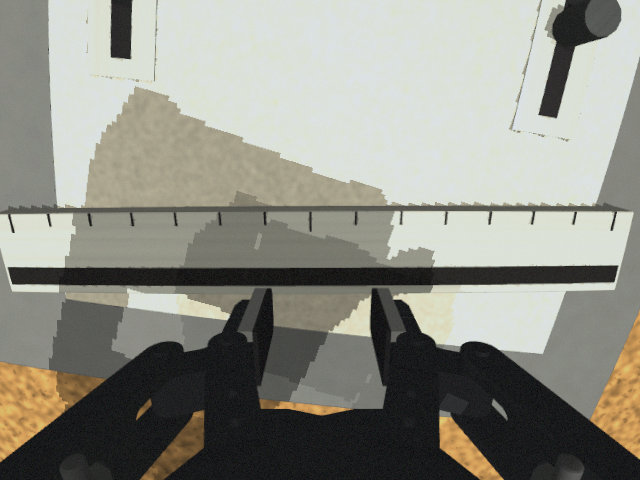

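```bash
python3 - <<'E'
from h import *
from scipy.spatial.transform import Rotation as Ro
s=snapshot("wrist"); o=readout.get_obs()
R=Ro.from_euler("xyz",o["eef_rot"]).as_matrix()
T=lambda p:R.T@(np.array(p)-o["tcp_pos"])
print("cam in tool",T(ray(s,0,0)[0]))
for u,v in((262,289),(380,289),(262,385),(320,291),(320,206),(320,212)):
  print(u,v,[T(np.r_[px2w(s,u,v,z),z]).round(4).tolist() for z in(.0105,.0165,.022,.026,.03)])
E
```

```text
cam in tool [ 0.07577347 -0.00060356 -0.16487097]
262 289 [[-0.0027, -0.0306, 0.0007], [0.0001, -0.0295, -0.0053], [0.0027, -0.0285, -0.0108], [0.0046, -0.0278, -0.0148], [0.0065, -0.0271, -0.0188]]
380 289 [[-0.0027, 0.0291, 0.0007], [0.0001, 0.028, -0.0053], [0.0028, 0.0271, -0.0108], [0.0046, 0.0263, -0.0148], [0.0065, 0.0256, -0.0188]]
262 385 [[-0.062, -0.0338, 0.0007], [-0.057, -0.0326, -0.0053], [-0.0524, -0.0315, -0.0108], [-0.0491, -0.0307, -0.0148], [-0.0458, -0.0299, -0.0188]]
320 291 [[-0.0038, -0.0012, 0.0007], [-0.0009, -0.0012, -0.0053], [0.0018, -0.0012, -0.0108], [0.0037, -0.0012, -0.0148], [0.0056, -0.0012, -0.0188]]
320 206 [[0.0401, -0.0012, 0.0007], [0.0414, -0.0012, -0.0053], [0.0425, -0.0012, -0.0108], [0.0434, -0.0012, -0.0148], [0.0443, -0.0011, -0.0188]]
320 212 [[0.0372, -0.0012, 0.0007], [0.0386, -0.0012, -0.0053], [0.0399, -0.0012, -0.0108], [0.0408, -0.0012, -0.0148], [0.0417, -0.0011, -0.0188]]
```

```bash
python3 - <<'E'
from h import *
from scipy.spatial.transform import Rotation as Ro
s=snapshot("wrist"); o=readout.get_obs(); print(o["grip_width"])
crop(s,"w4",200,250,240,180,3.3)
R=Ro.from_euler("xyz",o["eef_rot"]).as_matrix()
T=lambda p:R.T@(np.array(p)-o["tcp_pos"])
c,_=ray(s,0,0)
for u,v in((272,290),(372,290),(272,350),(372,350),(262,385)):
  c,d=ray(s,u,v); ct,dt=T(c),R.T@d
  k=(np.sign(u-320)*.0214-ct[1])/dt[1]; print(u,v,(ct+k*dt).round(4))
E
```

```text
0.04287800097783022
272 290 [ 0.0099 -0.0214 -0.0269]
372 290 [ 0.008   0.0214 -0.0229]
272 350 [-0.0141 -0.0214 -0.0351]
372 350 [-0.0166  0.0214 -0.0314]
262 385 [-0.0105 -0.0214 -0.0613]
```

View pics/w4.png

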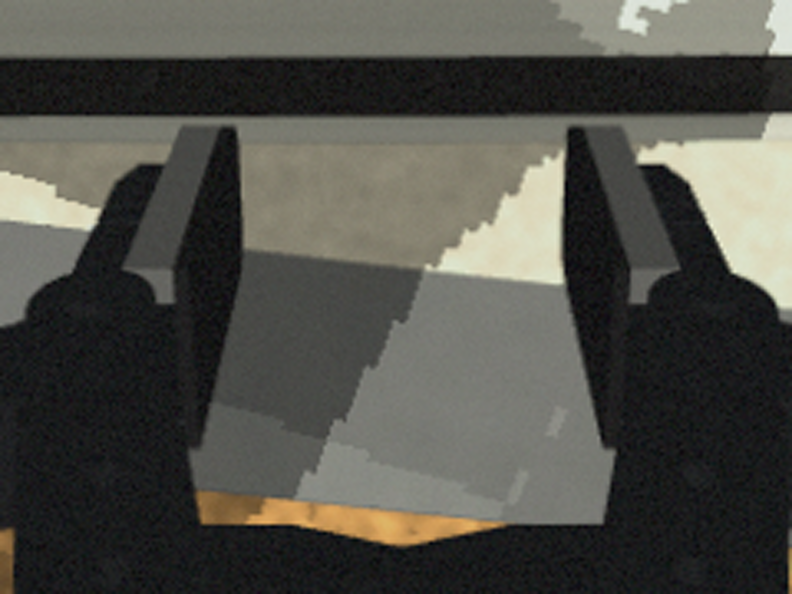

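```bash
python3 -m inch '[{"dp":[-0.04,-0.008,0.06],"twist":0,"claw":0},{"dp":[-0.04,-0.008,0.06],"twist":0,"claw":-1},{"dp":[0,0,0],"twist":0,"claw":-1},{"dp":[0,0,0],"twist":0,"claw":-1},{"dp":[0,0,0],"twist":0,"claw":-1}]'; python3 - <<'E'
from h import *
s=snapshot("wrist"); crop(s,"w5",200,200,240,180,3.3);s=snapshot("scene"); crop(s,"s5",230,150,120,100,6)
E
```

```text
time_s: 6.15
tcp_pos: [0.4773, -0.0287, 0.0463]
eef_rot: [-3.141, 0.001, 0.292]
force: [-0.0, -0.7, -0.1]
grip_width: -0.0002
```

View pics/w5.png

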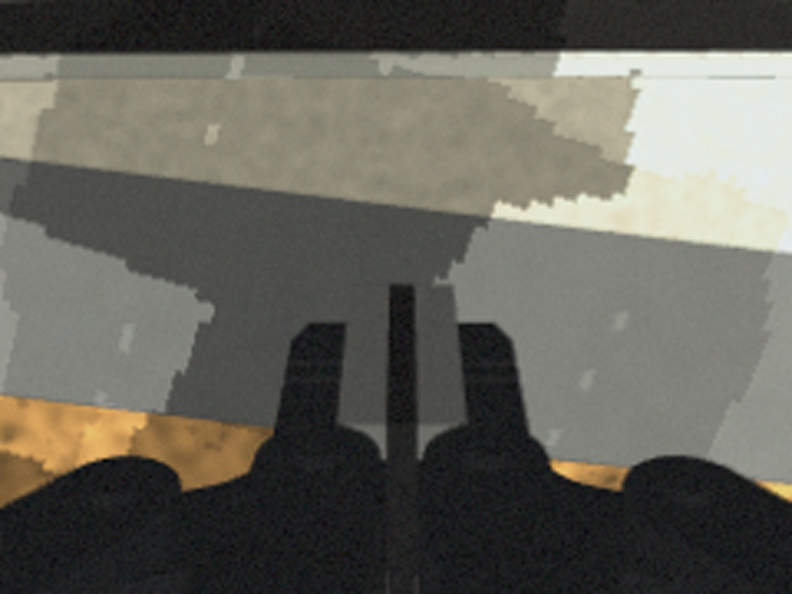

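View pics/s5.png

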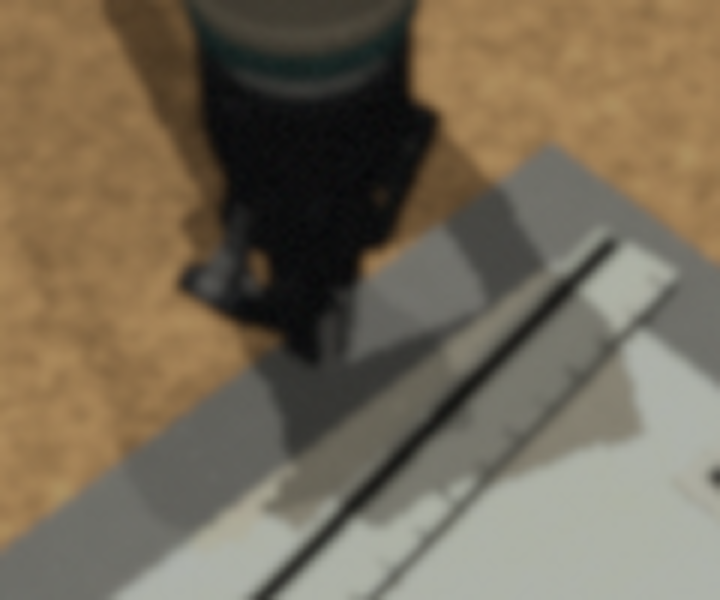

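```bash
python3 - <<'E'
from h import *
from scipy.spatial.transform import Rotation as Ro
s=snapshot("scene"); o=readout.get_obs(); print(o["tcp_pos"],o["time_s"])
R=Ro.from_euler("xyz",o["eef_rot"]).as_matrix()
for x in(-.011,.011):
  for d in (0,.01,.02,.03): print(x,d,[((w2px(s,o["tcp_pos"]+R@np.array([x,y,-d]))-[230,150]+.5)*6-.5).round(0) for y in(-.0,.007)])
E
```

```text
[ 0.47742358 -0.02869165  0.04664792] 6.3
-0.011 0 [array([304., 372.]), array([292., 383.])]
-0.011 0.01 [array([303., 356.]), array([291., 367.])]
-0.011 0.02 [array([302., 339.]), array([290., 350.])]
-0.011 0.03 [array([301., 323.]), array([289., 334.])]
0.011 0 [array([348., 399.]), array([336., 410.])]
0.011 0.01 [array([347., 383.]), array([335., 394.])]
0.011 0.02 [array([346., 367.]), array([335., 378.])]
0.011 0.03 [array([346., 351.]), array([334., 362.])]
```

```bash
python3 -m inch '[{"dp":[0,0,-0.05],"twist":0,"claw":-1},{"dp":[0,0,-0.04],"twist":0,"claw":-1},{"dp":[0,0,-0.01],"twist":0,"claw":-1},{"dp":[0,0,0],"twist":0,"claw":-1}]'; python3 -m inch '[{"dp":[0,0,-0.006],"twist":0,"claw":-1},{"dp":[0,0,0],"twist":0,"claw":-1}]'; python3 -m inch '[{"dp":[0,0,-0.005],"twist":0,"claw":-1},{"dp":[0,0,0],"twist":0,"claw":-1}]'
```

```text
time_s: 6.8
tcp_pos: [0.4773, -0.0288, 0.0168]
eef_rot: [-3.141, 0.001, 0.292]
force: [-0.4, 0.2, 0.3]
grip_width: 0.0
time_s: 7.05
tcp_pos: [0.4777, -0.0288, 0.0156]
eef_rot: [3.141, -0.0, 0.292]
force: [0.1, 0.1, -0.2]
grip_width: -0.0001
time_s: 7.3
tcp_pos: [0.4775, -0.0288, 0.0139]
eef_rot: [3.141, -0.0, 0.292]
force: [-0.1, -0.6, -0.3]
grip_width: -0.0004
```

```bash
python3 -m inch '[{"dp":[0,0,-0.006],"twist":0,"claw":-1},{"dp":[0,0,0],"twist":0,"claw":-1}]'; python3 -m inch '[{"dp":[0,0,-0.004],"twist":0,"claw":-1},{"dp":[0,0,0],"twist":0,"claw":-1}]'; python3 -m inch '[{"dp":[0,0,-0.004],"twist":0,"claw":-1},{"dp":[0,0,0],"twist":0,"claw":-1}]';  python3 - <<'E'
from h import *
s=snapshot("wrist"); crop(s,"w6",200,200,240,180,3.3);s=snapshot("scene"); crop(s,"s6",230,150,120,100,6)
E
```

```text
time_s: 7.55
tcp_pos: [0.4774, -0.0288, 0.0119]
eef_rot: [-3.141, 0.0, 0.292]
force: [-0.2, 0.9, -0.3]
grip_width: 0.0003
time_s: 7.8
tcp_pos: [0.4775, -0.0288, 0.0108]
eef_rot: [-3.142, 0.0, 0.292]
force: [-0.4, -0.1, 0.7]
grip_width: 0.0001
time_s: 8.05
tcp_pos: [0.4775, -0.0288, 0.0096]
eef_rot: [3.142, 0.0, 0.292]
force: [0.5, 0.3, 0.1]
grip_width: -0.0
```

View pics/w6.png

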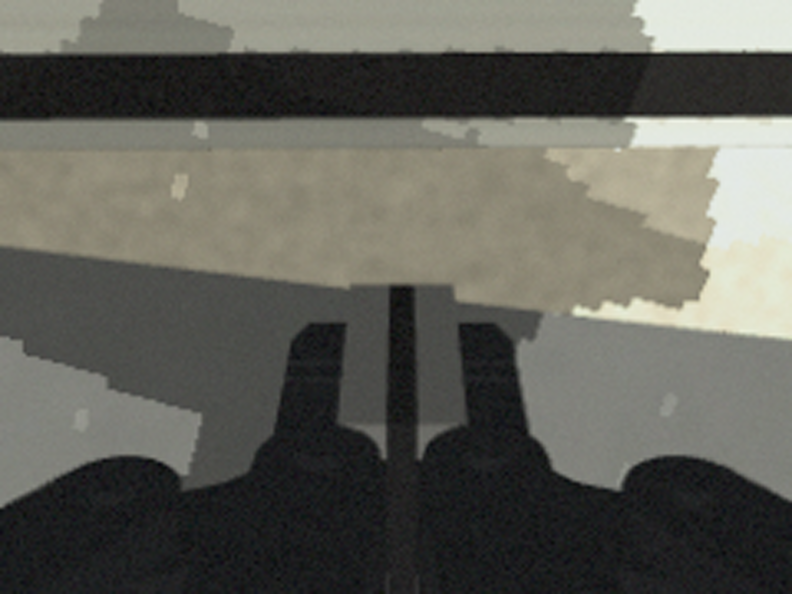

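View pics/s6.png

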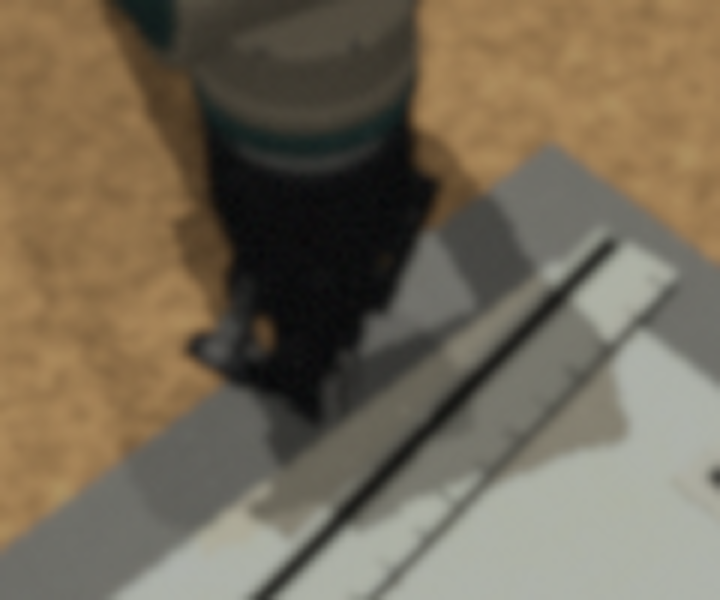

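```bash
python3 -m inch '[{"dp":[0,0,-0.006],"twist":0,"claw":-1},{"dp":[0,0,0],"twist":0,"claw":-1}]'; python3 -m inch '[{"dp":[0,0,-0.006],"twist":0,"claw":-1},{"dp":[0,0,0],"twist":0,"claw":-1}]'; python3 -m inch '[{"dp":[0,0,-0.006],"twist":0,"claw":-1},{"dp":[0,0,0],"twist":0,"claw":-1}]'
```

```text
time_s: 8.4
tcp_pos: [0.4774, -0.0288, 0.0077]
eef_rot: [-3.142, 0.0, 0.292]
force: [0.6, 0.5, -1.0]
grip_width: -0.0002
time_s: 8.65
tcp_pos: [0.4774, -0.0288, 0.0059]
eef_rot: [-3.142, 0.0, 0.292]
force: [0.3, -0.1, 0.2]
grip_width: -0.0002
time_s: 8.9
tcp_pos: [0.4774, -0.0288, 0.0042]
eef_rot: [-3.142, 0.0, 0.292]
force: [0.3, -0.6, 0.3]
grip_width: -0.0
```

```bash
python3 -m inch '[{"dp":[0,0,-0.006],"twist":0,"claw":-1},{"dp":[0,0,0],"twist":0,"claw":-1}]'; python3 -m inch '[{"dp":[0,0,-0.005],"twist":0,"claw":-1},{"dp":[0,0,0],"twist":0,"claw":-1}]'
```

```text
time_s: 9.15
tcp_pos: [0.4774, -0.0288, 0.0023]
eef_rot: [-3.142, 0.0, 0.292]
force: [-0.2, -0.7, -1.1]
grip_width: 0.0003
time_s: 9.4
tcp_pos: [0.4775, -0.0288, 0.0009]
eef_rot: [-3.142, 0.0, 0.292]
force: [-0.6, -0.4, -0.1]
grip_width: -0.0
```

```bash
for i in 1; do python3 -m inch '[{"dp":[0,0,-0.004],"twist":0,"claw":-1},{"dp":[0,0,0],"twist":0,"claw":-1}]'; python3 -m inch '[{"dp":[0,0,-0.004],"twist":0,"claw":-1},{"dp":[0,0,0],"twist":0,"claw":-1}]'; done;  python3 - <<'E'
from h import *
s=snapshot("scene"); crop(s,"s7",260,190,60,50,12)
E
```

```text
time_s: 9.65
tcp_pos: [0.4775, -0.0288, -0.0003]
eef_rot: [3.142, 0.0, 0.292]
force: [0.2, 0.2, -0.1]
grip_width: -0.0002
time_s: 9.9
tcp_pos: [0.4775, -0.0288, -0.0015]
eef_rot: [3.142, 0.0, 0.292]
force: [0.0, 0.0, -0.9]
grip_width: 0.0004
```

View pics/s7.png

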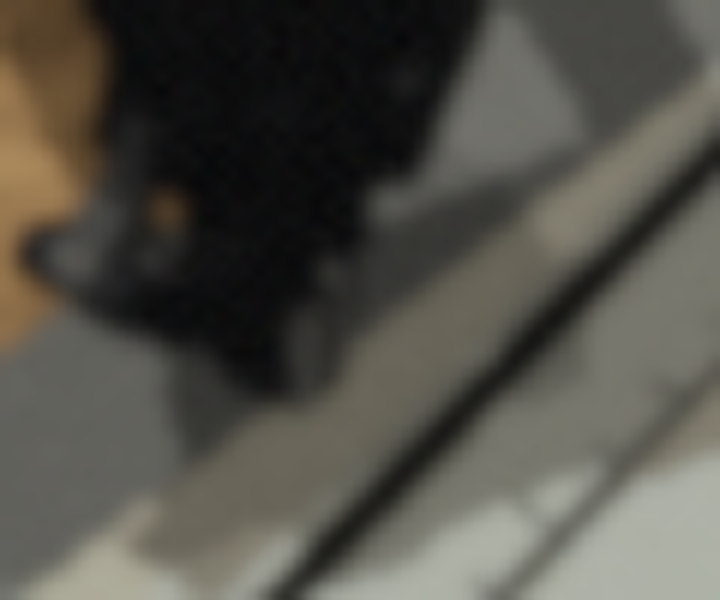

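```bash
python3 - <<'E'
from h import *
from scipy.spatial.transform import Rotation as Ro
s=snapshot("scene"); o=readout.get_obs()
R=Ro.from_euler("xyz",o["eef_rot"]).as_matrix()
for x in(-.011,.011):
  for d in (.005,.01,.015,.02,.025): print(x,d,[((w2px(s,o["tcp_pos"]+R@np.array([x,y,-d]))-[260,190]+.5)*12-.5).round(0) for y in(-.007,.0,.007)])
w=snapshot("wrist")
for x in(.011,):
  for d in (.005,.01,.015,.02,.025): print(x,d,[w2px(w,o["tcp_pos"]+R@np.array([x,y,-d])).round(0) for y in(-.007,.0,.007)])
E
```

```text
-0.011 0.005 [array([278., 376.]), array([256., 398.]), array([234., 419.])]
-0.011 0.01 [array([277., 361.]), array([255., 383.]), array([233., 404.])]
-0.011 0.015 [array([276., 346.]), array([254., 367.]), array([232., 389.])]
-0.011 0.02 [array([276., 330.]), array([253., 352.]), array([231., 374.])]
-0.011 0.025 [array([275., 315.]), array([252., 337.]), array([230., 359.])]
0.011 0.005 [array([363., 430.]), array([341., 452.]), array([319., 474.])]
0.011 0.01 [array([362., 415.]), array([340., 437.]), array([318., 459.])]
0.011 0.015 [array([362., 400.]), array([340., 422.]), array([317., 444.])]
0.011 0.02 [array([361., 384.]), array([339., 406.]), array([317., 429.])]
0.011 0.025 [array([361., 369.]), array([338., 391.]), array([316., 413.])]
0.011 0.005 [array([308., 268.]), array([323., 268.]), array([337., 268.])]
0.011 0.01 [array([308., 272.]), array([323., 272.]), array([338., 272.])]
0.011 0.015 [array([307., 276.]), array([323., 276.]), array([338., 276.])]
0.011 0.02 [array([307., 281.]), array([323., 281.]), array([339., 281.])]
0.011 0.025 [array([306., 286.]), array([323., 286.]), array([339., 286.])]
```

```bash
python3 -m inch '[{"dp":[0,0,-0.006],"twist":0,"claw":-1},{"dp":[0,0,0],"twist":0,"claw":-1}]'; python3 -m inch '[{"dp":[0,0,-0.004],"twist":0,"claw":-1},{"dp":[0,0,0],"twist":0,"claw":-1}]'
```

```text
time_s: 10.3
tcp_pos: [0.4774, -0.0288, -0.0034]
eef_rot: [-3.142, 0.0, 0.292]
force: [0.5, 0.1, -0.2]
grip_width: -0.0003
time_s: 10.55
tcp_pos: [0.4775, -0.0288, -0.0045]
eef_rot: [-3.142, 0.0, 0.292]
force: [0.1, -0.5, -0.3]
grip_width: -0.0001
```

```bash
python3 -m inch '[{"dp":[0,0,-0.004],"twist":0,"claw":-1},{"dp":[0,0,0],"twist":0,"claw":-1}]'; python3 -m inch '[{"dp":[0,0,-0.004],"twist":0,"claw":-1},{"dp":[0,0,0],"twist":0,"claw":-1}]'
```

```text
time_s: 10.8
tcp_pos: [0.4775, -0.0288, -0.0057]
eef_rot: [-3.142, 0.0, 0.292]
force: [-0.7, 0.2, 0.2]
grip_width: -0.0002
time_s: 11.05
tcp_pos: [0.4775, -0.0288, -0.0069]
eef_rot: [3.142, 0.0, 0.292]
force: [-0.3, -0.9, 0.0]
grip_width: -0.0003
```

```bash
python3 -m inch '[{"dp":[0,0,-0.004],"twist":0,"claw":-1},{"dp":[0,0,0],"twist":0,"claw":-1}]'; python3 -m inch '[{"dp":[0,0,-0.004],"twist":0,"claw":-1},{"dp":[0,0,0],"twist":0,"claw":-1}]';  python3 - <<'E'
from h import *
s=snapshot("scene"); crop(s,"s8",260,190,60,50,12)
s=snapshot("wrist"); crop(s,"w8",200,200,240,180,3.3)
E
```

```text
time_s: 11.3
tcp_pos: [0.4775, -0.0288, -0.0081]
eef_rot: [3.142, 0.0, 0.292]
force: [-0.2, -0.3, 0.3]
grip_width: 0.0
time_s: 11.55
tcp_pos: [0.4774, -0.0288, -0.0093]
eef_rot: [-3.142, 0.0, 0.292]
force: [-0.1, 0.2, 0.4]
grip_width: -0.0004
```

View pics/s8.png

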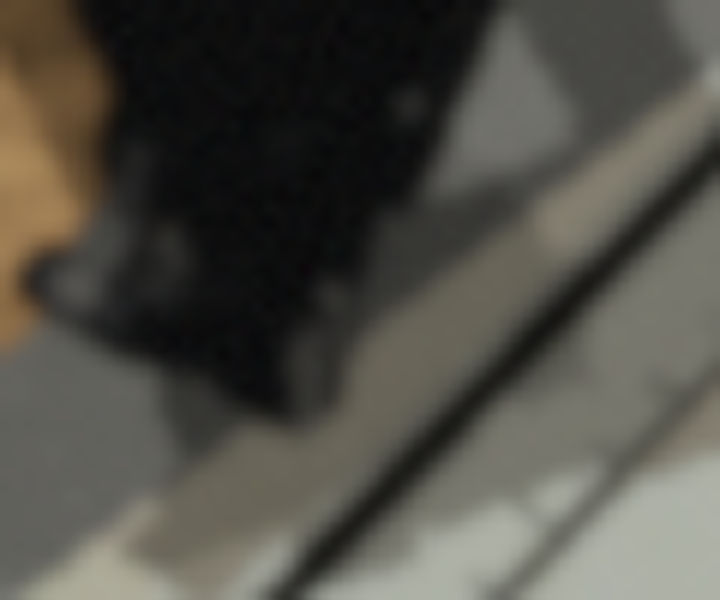

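View pics/w8.png

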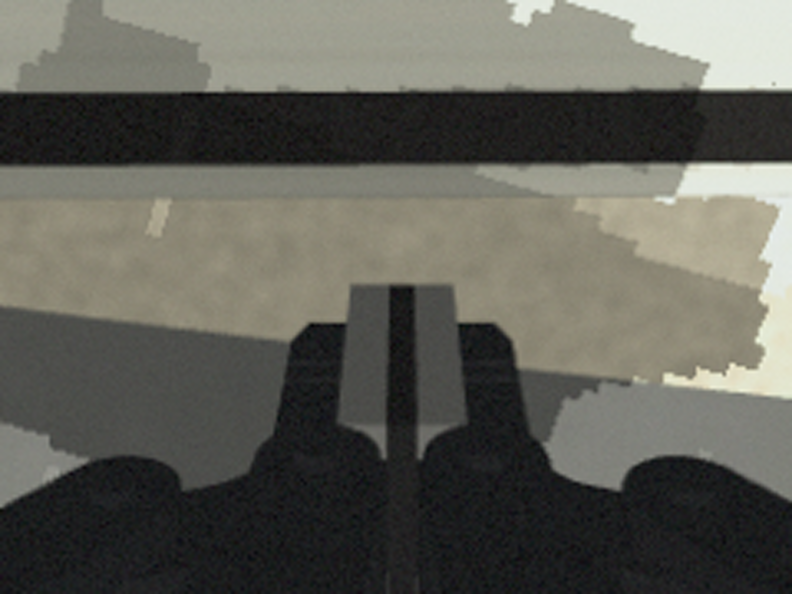

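```bash
python3 -m inch '[{"dp":[0,0,0],"twist":0,"claw":0},{"dp":[0,0,0],"twist":0,"claw":0},{"dp":[0,0,0],"twist":0,"claw":0}]'; python3 -m inch '[{"dp":[0.011,0.0023,-0.006],"twist":0,"claw":0},{"dp":[0.011,0.0023,-0.003],"twist":0,"claw":0},{"dp":[0.011,0.0023,-0.003],"twist":0,"claw":0},{"dp":[0,0,0],"twist":0,"claw":0}]';python3 -m inch '[{"dp":[0.008,0.0017,0],"twist":0,"claw":0},{"dp":[0.008,0.0017,0],"twist":0,"claw":0},{"dp":[0.008,0.0017,0],"twist":0,"claw":0}]'; python3 - <<'E'
from h import *
s=snapshot("wrist"); crop(s,"w9",0,0,640,480,1)
E
```

```text
time_s: 12.02
tcp_pos: [0.4776, -0.0288, -0.0091]
eef_rot: [3.141, -0.0, 0.292]
force: [0.5, 0.3, 0.7]
grip_width: 0.043
time_s: 12.52
tcp_pos: [0.4876, -0.0267, -0.0129]
eef_rot: [-3.142, 0.0, 0.292]
force: [1.1, 0.1, 0.3]
grip_width: 0.0425
time_s: 12.9
tcp_pos: [0.4944, -0.0252, -0.0128]
eef_rot: [-3.141, 0.001, 0.292]
force: [-3.2, -0.4, 2.6]
grip_width: 0.0432
```

View pics/w9.png

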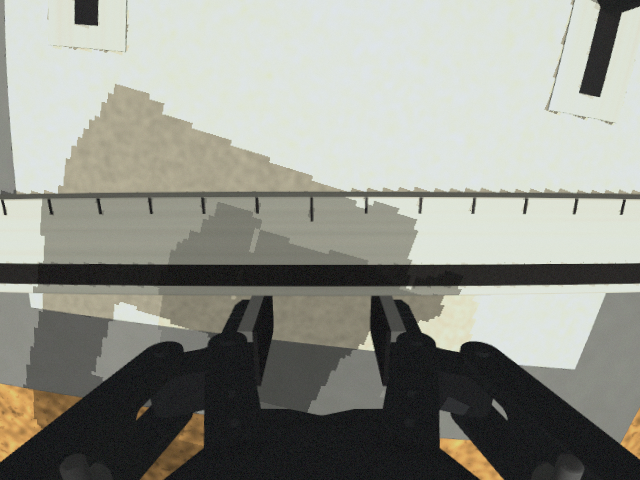

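```bash
python3 -m inch '[{"dp":[0.012,0.0028,0],"twist":-0.004,"claw":0},{"dp":[0.012,0.0028,0],"twist":-0.004,"claw":0},{"dp":[0.012,0.0028,0],"twist":-0.004,"claw":0},{"dp":[0.012,0.0028,0],"twist":-0.004,"claw":0},{"dp":[0.012,0.0028,0],"twist":-0.004,"claw":0}]'; python3 -m inch '[{"dp":[0.012,0.0028,0],"twist":-0.004,"claw":0},{"dp":[0.012,0.0028,0],"twist":-0.004,"claw":0},{"dp":[0.012,0.0028,0],"twist":-0.004,"claw":0},{"dp":[0.012,0.0028,0],"twist":-0.004,"claw":0},{"dp":[0.012,0.0028,0],"twist":-0.004,"claw":0}]';python3 - <<'E'
from h import *
s=snapshot("wrist"); crop(s,"w10",0,0,640,480,1)
s=snapshot("top"); crop(s,"t10",240,155,200,150,4)
o=readout.get_obs(); print(o["tcp_pos"],o["eef_rot"],o["force"],o["torque"])
E
```

```text
time_s: 13.58
tcp_pos: [0.5129, -0.0209, -0.0129]
eef_rot: [3.142, 0.0, 0.26]
force: [-3.5, 0.9, -0.5]
grip_width: 0.0426
time_s: 14.2
tcp_pos: [0.5309, -0.0167, -0.0128]
eef_rot: [3.142, -0.0, 0.228]
force: [-1.1, 0.4, -1.0]
grip_width: 0.0426
[ 0.53132198 -0.01669414 -0.01259453] [ 3.14131415e+00 -1.06027524e-03  2.28643731e-01] [-0.19044721 -1.03678794  0.09924462] [0.00373354 0.00690844 0.017564  ]
```

View pics/w10.png

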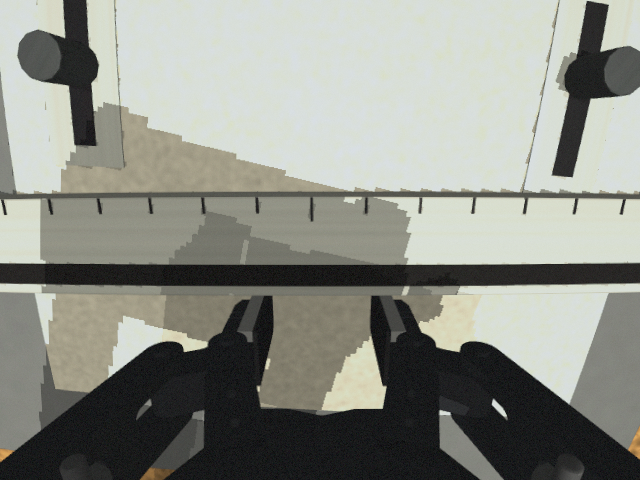

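View pics/t10.png

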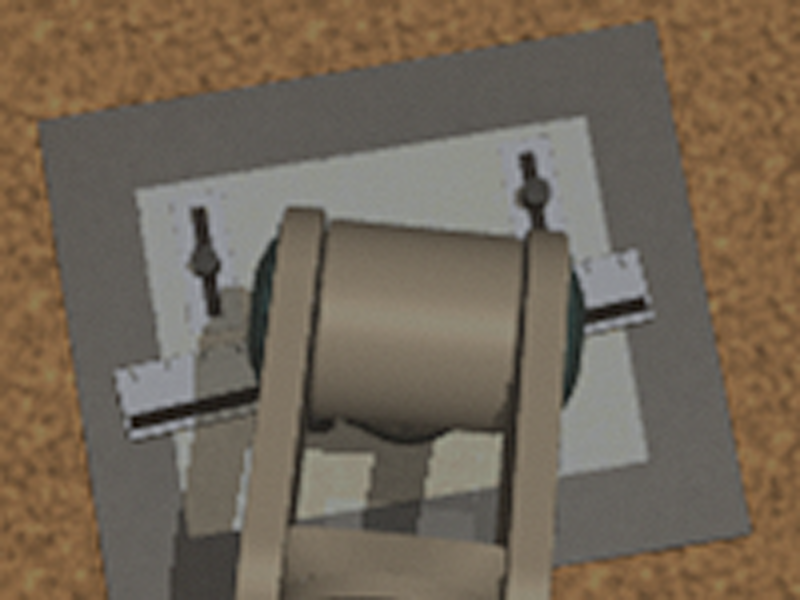

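```bash
python3 - <<'E'
from h import *
from scipy.spatial.transform import Rotation as Ro
s=snapshot("wrist")
pl=px2w(s,40,55,.032); pr=px2w(s,625,70,.032)
a=px2w(s,50,197,.022); b=px2w(s,575,197,.022)
d=(a-b)/np.linalg.norm(a-b); n=np.array([d[1],-d[0]])
print(pl,pr,np.linalg.norm(pl-pr))
print("bar yaw",np.degrees(np.arctan2(-d[0],d[1])),"pins yaw",np.degrees(np.arctan2(-(pl-pr)[0],(pl-pr)[1])))
print("gaps L,R",(pl-a)@n-.008,(pr-a)@n-.008, "tool yaw",np.degrees(readout.get_obs()["eef_rot"][2]),"n",n)
crop(s,"w11",0,0,130,220,2.7)
E
```

```text
[0.60779104 0.09470888] [ 0.64693134 -0.09109689] 0.18988350957023775
bar yaw 13.096034801016161 pins yaw 11.895536081524341
gaps L,R 0.04029969722365825 0.03632142459745431 tool yaw 13.113081987812938 n [0.97399165 0.2265839 ]
```

View pics/w11.png

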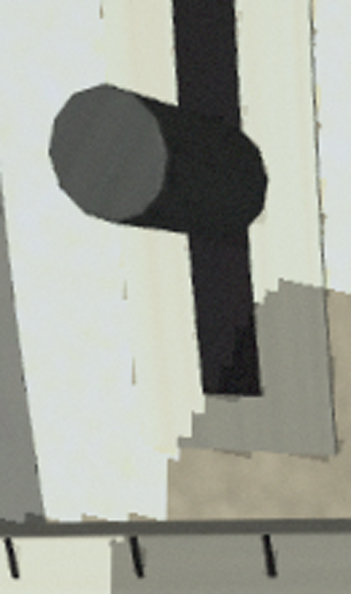

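```bash
python3 -m inch '[{"dp":[0.0122,0.0027,0],"twist":-0.0033,"claw":0},{"dp":[0.0122,0.0027,0],"twist":-0.0033,"claw":0},{"dp":[0.0122,0.0027,0],"twist":-0.0033,"claw":0},{"dp":[0.0122,0.0027,0],"twist":-0.0033,"claw":0}]'; python3 -m inch '[{"dp":[0.0122,0.0027,0],"twist":0,"claw":0},{"dp":[0.0122,0.0027,0],"twist":0,"claw":0},{"dp":[0.01,0.0022,0],"twist":0,"claw":0},{"dp":[0,0,0],"twist":0,"claw":0}]';python3 - <<'E'
from h import *
s=snapshot("wrist"); crop(s,"w12",0,0,640,480,1)
o=readout.get_obs(); print(o["tcp_pos"],o["eef_rot"],o["force"],o["torque"])
E
```

```text
time_s: 14.85
tcp_pos: [0.5455, -0.0135, -0.0126]
eef_rot: [3.141, 0.0, 0.208]
force: [-3.9, -0.8, 3.6]
grip_width: 0.0427
time_s: 15.35
tcp_pos: [0.5562, -0.0111, -0.0129]
eef_rot: [3.141, -0.001, 0.208]
force: [0.5, -0.0, 0.1]
grip_width: 0.0428
[ 0.55612657 -0.01112621 -0.01288523] [ 3.14148331e+00 -1.27961699e-03  2.08146005e-01] [-0.18639807  0.16876387 -0.66551425] [ 0.03503574  0.0385264  -0.00442588]
```

View pics/w12.png

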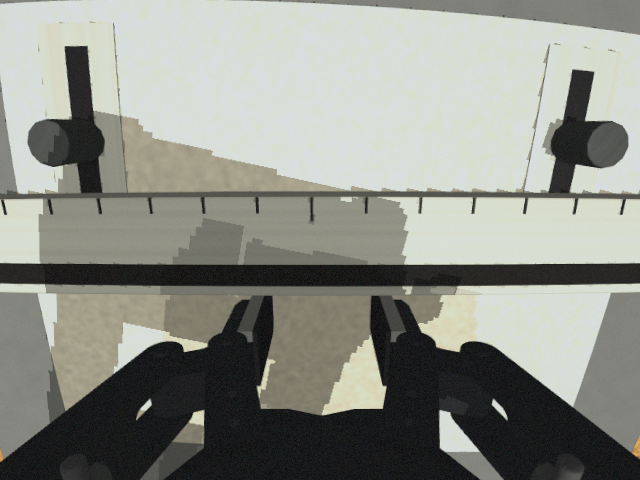

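```bash
cat > gap.py <<'E'
from h import *
def gap(l,r,ra,rb):
    s=snapshot("wrist")
    pl=px2w(s,*l,.032); pr=px2w(s,*r,.032); a=px2w(s,50,ra,.022); b=px2w(s,575,rb,.022)
    d=(a-b)/np.linalg.norm(a-b); n=np.array([d[1],-d[0]])
    print(pl,pr,"bar yaw",np.degrees(np.arctan2(-d[0],d[1])),"pins",np.degrees(np.arctan2(-(pl-pr)[0],(pl-pr)[1])),"gaps",(pl-a)@n-.008,(pr-a)@n-.008,n)
E
python3 -c "
from gap import *
gap((48,142),(607,144),197,197)"
```

```text
[0.60749627 0.09487271] [ 0.64622906 -0.09065397] bar yaw 11.921947873568127 pins 11.79237885285243 gaps 0.012695852388902931 0.012267255899512709 [0.97842992 0.206579  ]
```

```bash
python3 -m inch '[{"dp":[0.0065,0.0014,0],"twist":-0.0007,"claw":0},{"dp":[0.0065,0.0014,0],"twist":-0.0007,"claw":0},{"dp":[0.0065,0.0014,0],"twist":0,"claw":0},{"dp":[0.0065,0.0014,0],"twist":0,"claw":0},{"dp":[0,0,0],"twist":0,"claw":0}]';python3 - <<'E'
from h import *
s=snapshot("wrist"); crop(s,"w13l",0,100,140,110,5);crop(s,"w13r",520,100,120,110,5)
E
```

```text
time_s: 16.08
tcp_pos: [0.5637, -0.0095, -0.0128]
eef_rot: [3.141, -0.001, 0.206]
force: [0.3, 0.2, 0.1]
grip_width: 0.0428
```

View pics/w13l.png

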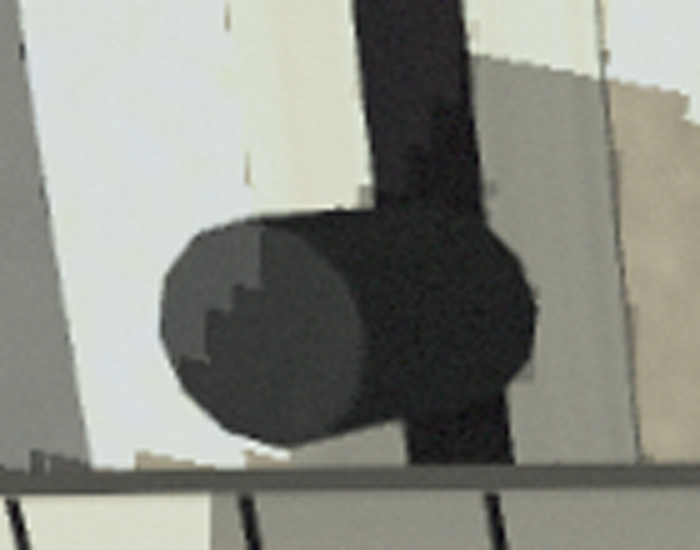

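View pics/w13r.png

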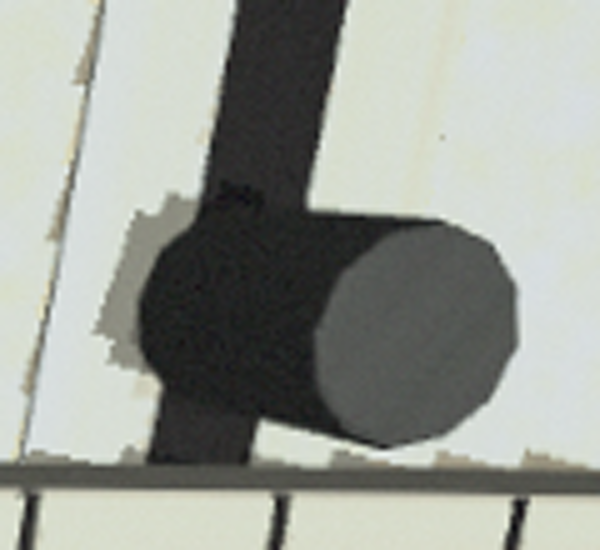

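```bash
python3 -c "
from gap import *
gap((52,166.2),(603,166.4),197.6,197.9)
for i in range(4):print(readout.get_obs()['force'],readout.get_obs()['torque'])"
```

```text
[0.60734453 0.09490846] [ 0.6462967  -0.09098866] bar yaw 11.762351275775506 pins 11.834324554269381 gaps 0.00480536499350751 0.005043954745700517 [0.97900155 0.2038528 ]
[-0.22488047 -0.39525281  0.72613339] [-0.02633027  0.06190849 -0.02383728]
[-0.22488047 -0.39525281  0.72613339] [-0.02633027  0.06190849 -0.02383728]
[-0.22488047 -0.39525281  0.72613339] [-0.02633027  0.06190849 -0.02383728]
[-0.22488047 -0.39525281  0.72613339] [-0.02633027  0.06190849 -0.02383728]
```

```bash
python3 -m inch '[{"dp":[0.0033,0.0007,0],"twist":0,"claw":0},{"dp":[0.0033,0.0007,0],"twist":0,"claw":0},{"dp":[0.0033,0.0007,0],"twist":0,"claw":0}]';python3 -m inch '[{"dp":[0.0015,0.0003,0],"twist":0,"claw":0}]';python3 -m inch '[{"dp":[0.0015,0.0003,0],"twist":0,"claw":0}]'; python3 -c "
from h import *
o=readout.get_obs();print(o['force'],o['torque'])"
```

```text
time_s: 16.55
tcp_pos: [0.5664, -0.009, -0.0127]
eef_rot: [3.141, 0.0, 0.206]
force: [-3.1, -0.6, 1.4]
grip_width: 0.0432
time_s: 16.68
tcp_pos: [0.5669, -0.0089, -0.0127]
eef_rot: [3.141, 0.0, 0.206]
force: [-3.4, -1.0, 2.2]
grip_width: 0.0431
time_s: 16.8
tcp_pos: [0.5673, -0.0088, -0.0127]
eef_rot: [3.141, 0.0, 0.206]
force: [-3.9, -1.1, 2.3]
grip_width: 0.0426
[-3.93268118 -1.05806852  2.28618426] [-0.16548513  0.59541713  0.00606667]
```

```bash
python3 -m inch '[{"dp":[0.0015,0.0003,0],"twist":0,"claw":0}]';python3 -m inch '[{"dp":[0.001,0.0002,0],"twist":0,"claw":0}]'; python3 -c "
from h import *
o=readout.get_obs();print(o['force'],o['torque'])
s=snapshot('wrist'); crop(s,'w14l',0,100,140,110,5);crop(s,'w14r',520,100,120,110,5)"
```

```text
time_s: 16.92
tcp_pos: [0.5678, -0.0087, -0.0127]
eef_rot: [3.141, 0.0, 0.206]
force: [-4.1, -0.6, 2.0]
grip_width: 0.0428
time_s: 17.05
tcp_pos: [0.5681, -0.0086, -0.0127]
eef_rot: [3.141, -0.0, 0.206]
force: [-4.9, -0.6, 3.2]
grip_width: 0.0428
[-4.94925563 -0.56681918  3.2300636 ] [-0.13440007  0.60115779  0.00164002]
```

View pics/w14l.png

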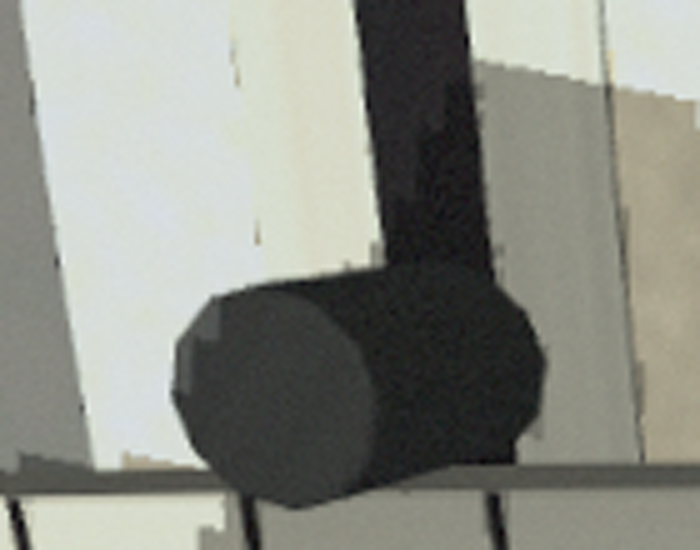

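View pics/w14r.png

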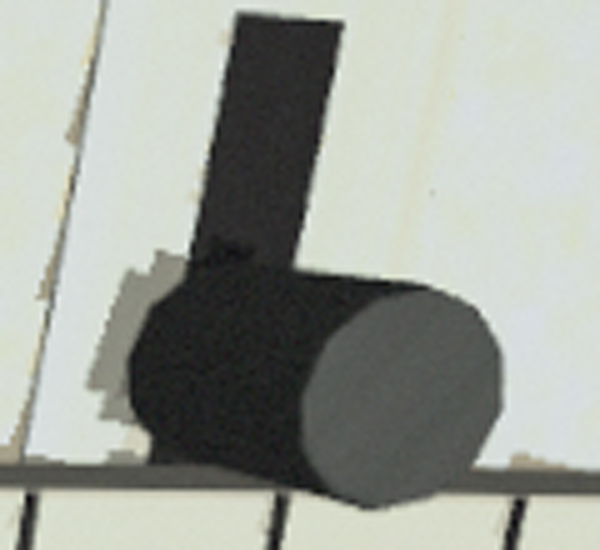

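```bash
python3 -c "
from gap import *
gap((55,179.2),(600.4,179.2),197.6,197.9)"; python3 -m inch '[{"dp":[0.001,0.0002,0],"twist":0,"claw":0}]';python3 -m inch '[{"dp":[0.001,0.0002,0],"twist":0,"claw":0}]';  python3 -c "
from h import *
o=readout.get_obs();print(o['force'],o['torque'])"
```

```text
[0.60737303 0.09467559] [ 0.64632078 -0.09099214] bar yaw 11.759964450411271 pins 11.847226131497479 gaps 0.00032411143129926386 0.0006130385369234725 [0.97901004 0.20381202]
time_s: 17.27
tcp_pos: [0.5683, -0.0086, -0.0127]
eef_rot: [3.141, 0.0, 0.206]
force: [-4.6, -0.4, 3.9]
grip_width: 0.043
time_s: 17.4
tcp_pos: [0.5683, -0.0086, -0.0128]
eef_rot: [3.142, 0.001, 0.206]
force: [-6.0, -1.4, 4.6]
grip_width: 0.0425
[-5.9689615  -1.40007164  4.55735576] [-0.16404738  1.04153605 -0.03105305]
```

```bash
python3 -m inch '[{"dp":[0.001,0.0002,0],"twist":0,"claw":0}]';  python3 -c "
from h import *
o=readout.get_obs();print(o['force'],o['torque'])
s=snapshot('wrist'); crop(s,'w15l',40,150,100,75,8);crop(s,'w15r',520,150,100,75,8)"
```

```text
time_s: 17.52
tcp_pos: [0.5684, -0.0086, -0.0127]
eef_rot: [3.142, 0.002, 0.206]
force: [-8.0, -1.3, 6.8]
grip_width: 0.0427
[-7.97609271 -1.28286848  6.81804014] [-0.25000893  1.2712894  -0.04674784]
```

View pics/w15l.png

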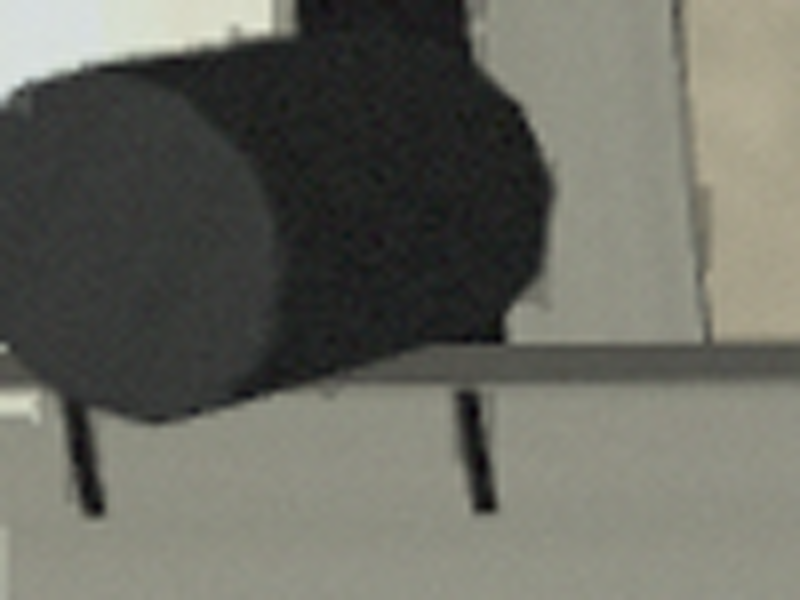

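View pics/w15r.png

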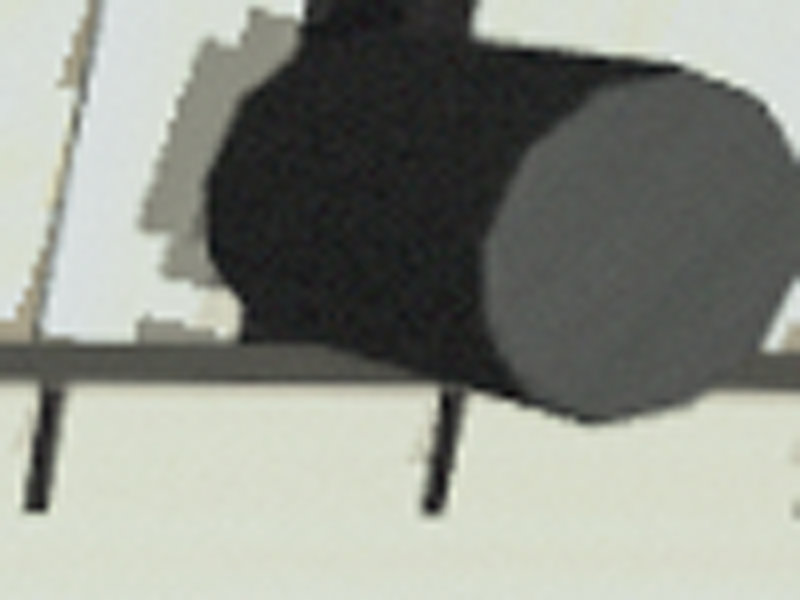

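```bash
R='import sys
from h import *
o=readout.get_obs();print(o["force"].round(2),o["torque"].round(3),o["eef_rot"][2].round(5))'; echo "$R">rd.py; python3 -m inch '[{"dp":[0,0,0],"twist":0.001,"claw":0}]'; python3 rd.py; python3 -m inch '[{"dp":[0,0,0],"twist":0.001,"claw":0}]'; python3 rd.py;  python3 -m inch '[{"dp":[0,0,0],"twist":-0.001,"claw":0}]'; python3 rd.py;python3 -m inch '[{"dp":[0,0,0],"twist":-0.001,"claw":0}]'; python3 rd.py;python3 -m inch '[{"dp":[0,0,0],"twist":-0.001,"claw":0}]'; python3 rd.py
```

```text
time_s: 17.7
tcp_pos: [0.5684, -0.0086, -0.0128]
eef_rot: [-3.142, 0.002, 0.207]
force: [-6.9, -1.8, 5.1]
grip_width: 0.0428
[-6.93 -1.81  5.06] [-0.258  1.189 -0.1  ] 0.20743
time_s: 17.82
tcp_pos: [0.5684, -0.0086, -0.0128]
eef_rot: [3.142, 0.002, 0.209]
force: [-7.2, -1.4, 5.1]
grip_width: 0.0424
[-7.24 -1.38  5.14] [-0.325  1.091 -0.148] 0.20881
time_s: 17.95
tcp_pos: [0.5684, -0.0086, -0.0128]
eef_rot: [3.142, 0.001, 0.207]
force: [-7.2, -1.8, 5.3]
grip_width: 0.0431
[-7.22 -1.82  5.34] [-0.268  1.105 -0.163] 0.20719
time_s: 18.08
tcp_pos: [0.5683, -0.0086, -0.0129]
eef_rot: [-3.142, 0.002, 0.206]
force: [-7.3, -1.4, 4.2]
grip_width: 0.0429
[-7.28 -1.4   4.17] [-0.183  1.063 -0.005] 0.20574
time_s: 18.2
tcp_pos: [0.5683, -0.0086, -0.0129]
eef_rot: [-3.142, 0.002, 0.204]
force: [-7.3, -2.5, 4.4]
grip_width: 0.0429
[-7.31 -2.49  4.38] [-0.15   0.998  0.142] 0.20433
```

```bash
python3 -m inch '[{"dp":[-0.0065,-0.0014,0],"twist":0.001,"claw":0},{"dp":[-0.0065,-0.0014,0],"twist":0,"claw":0},{"dp":[0.016,-0.076,0],"twist":0,"claw":0},{"dp":[0.016,-0.076,0],"twist":0,"claw":0},{"dp":[0.016,-0.076,0],"twist":0,"claw":0}]'; python3 -m inch '[{"dp":[0,0,0],"twist":0,"claw":0}]';python3 rd.py; python3 -m inch '[{"dp":[0.0033,0.0007,0],"twist":0,"claw":0},{"dp":[0.0033,0.0007,0],"twist":0,"claw":0},{"dp":[0.0015,0.0003,0],"twist":0,"claw":0}]'; python3 rd.py; python3 -m inch '[{"dp":[0.001,0.0002,0],"twist":0,"claw":0}]'; python3 -m inch '[{"dp":[0.001,0.0002,0],"twist":0,"claw":0}]';python3 rd.py
```

```text
time_s: 18.82
tcp_pos: [0.5798, -0.0785, -0.0128]
eef_rot: [3.141, -0.001, 0.206]
force: [0.1, 0.1, -0.6]
grip_width: 0.0425
time_s: 18.95
tcp_pos: [0.5797, -0.0792, -0.0128]
eef_rot: [3.141, -0.001, 0.204]
force: [0.3, 0.0, -1.0]
grip_width: 0.0427
[ 0.28  0.04 -1.01] [-0.019  0.011 -0.003] 0.20382
time_s: 19.32
tcp_pos: [0.5819, -0.0766, -0.0128]
eef_rot: [-3.142, 0.0, 0.207]
force: [0.4, 0.2, 0.1]
grip_width: 0.0428
[0.4  0.21 0.11] [-0.018 -0.06  -0.058] 0.20671
time_s: 19.45
tcp_pos: [0.5822, -0.0768, -0.0127]
eef_rot: [3.141, -0.0, 0.206]
force: [-0.7, 0.2, 0.6]
grip_width: 0.0427
time_s: 19.58
tcp_pos: [0.5825, -0.0769, -0.0128]
eef_rot: [3.141, -0.0, 0.206]
force: [-0.2, 0.3, -0.1]
grip_width: 0.0427
[-0.17  0.26 -0.07] [-0.023 -0.022  0.016] 0.20604
```

```bash
for i in 1; do python3 -m inch '[{"dp":[0.001,0.0002,0],"twist":0,"claw":0}]'; python3 -m inch '[{"dp":[0.001,0.0002,0],"twist":0,"claw":0}]'; python3 rd.py; python3 -m inch '[{"dp":[0.001,0.0002,0],"twist":0,"claw":0}]'; python3 rd.py; done
```

```text
time_s: 19.7
tcp_pos: [0.5826, -0.0769, -0.0128]
eef_rot: [-3.142, 0.0, 0.206]
force: [-0.6, 0.8, 1.0]
grip_width: 0.0426
time_s: 19.82
tcp_pos: [0.5826, -0.0769, -0.0128]
eef_rot: [-3.141, 0.001, 0.206]
force: [-5.2, -0.0, 4.0]
grip_width: 0.0428
[-5.22 -0.04  4.  ] [0.082 0.651 0.011] 0.20593
time_s: 19.95
tcp_pos: [0.5826, -0.0769, -0.0128]
eef_rot: [-3.141, 0.002, 0.206]
force: [-6.5, -0.8, 5.1]
grip_width: 0.0427
[-6.54 -0.84  5.05] [-0.048  1.069  0.023] 0.20587
```

```bash
python3 -m inch '[{"dp":[-0.0065,-0.0014,0],"twist":0,"claw":0},{"dp":[-0.0065,-0.0014,0],"twist":0,"claw":0},{"dp":[-0.032,0.152,0],"twist":0,"claw":0},{"dp":[-0.032,0.152,0],"twist":0,"claw":0},{"dp":[-0.032,0.152,0],"twist":0,"claw":0}]'; python3 -m inch '[{"dp":[0,0,0],"twist":0,"claw":0}]';python3 rd.py; python3 -m inch '[{"dp":[0.0033,0.0007,0],"twist":0,"claw":0},{"dp":[0.0033,0.0007,0],"twist":0,"claw":0},{"dp":[0.0015,0.0003,0],"twist":0,"claw":0}]'; python3 rd.py; python3 -m inch '[{"dp":[0.001,0.0002,0],"twist":0,"claw":0}]'; python3 -m inch '[{"dp":[0.001,0.0002,0],"twist":0,"claw":0}]';python3 rd.py
```

```text
time_s: 20.58
tcp_pos: [0.5504, 0.0603, -0.0127]
eef_rot: [3.142, -0.001, 0.205]
force: [0.7, 0.3, -0.1]
grip_width: 0.0428
time_s: 20.7
tcp_pos: [0.5501, 0.0617, -0.0127]
eef_rot: [-3.141, -0.0, 0.21]
force: [0.4, -0.1, 0.3]
grip_width: 0.0422
[ 0.4  -0.12  0.25] [ 0.021 -0.011  0.013] 0.20983
time_s: 21.08
tcp_pos: [0.5534, 0.0587, -0.0128]
eef_rot: [3.141, -0.0, 0.204]
force: [0.4, -0.5, 0.1]
grip_width: 0.0431
[ 0.42 -0.5   0.1 ] [0.097 0.035 0.007] 0.20448
time_s: 21.2
tcp_pos: [0.5535, 0.0591, -0.0128]
eef_rot: [3.142, 0.0, 0.205]
force: [0.1, -0.1, 0.2]
grip_width: 0.0428
time_s: 21.32
tcp_pos: [0.5537, 0.0595, -0.0128]
eef_rot: [3.142, 0.0, 0.206]
force: [-0.4, 0.9, 0.9]
grip_width: 0.0427
[-0.36  0.95  0.95] [-0.037 -0.018 -0.013] 0.20553
```

```bash
python3 -m inch '[{"dp":[0.001,0.0002,0],"twist":0,"claw":0}]'; python3 -m inch '[{"dp":[0.001,0.0002,0],"twist":0,"claw":0}]'; python3 rd.py; python3 -m inch '[{"dp":[0.001,0.0002,0],"twist":0,"claw":0}]'; python3 rd.py
```

```text
time_s: 21.45
tcp_pos: [0.554, 0.0597, -0.0128]
eef_rot: [3.142, 0.0, 0.206]
force: [0.0, -0.6, -0.1]
grip_width: 0.0429
time_s: 21.58
tcp_pos: [0.5541, 0.0597, -0.0128]
eef_rot: [3.141, 0.001, 0.206]
force: [-2.5, -0.8, 0.8]
grip_width: 0.0425
[-2.47 -0.83  0.82] [-0.175  0.414  0.038] 0.20594
time_s: 21.7
tcp_pos: [0.5541, 0.0598, -0.0128]
eef_rot: [3.141, 0.002, 0.206]
force: [-4.9, -1.4, 3.2]
grip_width: 0.043
[-4.89 -1.38  3.16] [-0.219  0.758 -0.035] 0.20596
```

```bash
python3 -m inch '[{"dp":[-0.015,-0.003,0],"twist":0,"claw":0},{"dp":[-0.04,-0.008,0],"twist":0,"claw":0},{"dp":[0,0,0.2],"twist":0,"claw":1},{"dp":[0,0,0.2],"twist":0,"claw":1},{"dp":[0,-0.1,0.1],"twist":0,"claw":1}]'; python3 -m inch '[{"dp":[-0.03,-0.2,0.05],"twist":-0.035,"claw":1},{"dp":[-0.03,-0.2,0],"twist":-0.035,"claw":1},{"dp":[-0.03,-0.2,0],"twist":0,"claw":1},{"dp":[-0.03,-0.2,0],"twist":0,"claw":1},{"dp":[-0.04,-0.2,0],"twist":0,"claw":1}]';python3 -m inch '[{"dp":[0.01,-0.18,0],"twist":0,"claw":1},{"dp":[0,-0.02,0],"twist":0,"claw":1},{"dp":[0,0,0],"twist":0,"claw":1}]'; python3 - <<'E'
from h import *
s=snapshot("wrist"); crop(s,"w20",0,0,640,480,1)
s=snapshot("top"); crop(s,"t20",240,155,200,150,4)
E
```

```text
time_s: 22.32
tcp_pos: [0.5394, 0.0276, 0.1414]
eef_rot: [3.141, -0.006, 0.209]
force: [0.8, 0.1, -1.2]
grip_width: 0.0854
time_s: 22.95
tcp_pos: [0.4897, -0.2752, 0.1524]
eef_rot: [3.141, -0.001, 0.096]
force: [0.9, 0.6, -0.0]
grip_width: 0.0856
time_s: 23.32
tcp_pos: [0.493, -0.3332, 0.1519]
eef_rot: [-3.141, 0.0, 0.096]
force: [-0.0, 0.6, 0.4]
grip_width: 0.0855
```

View pics/w20.png

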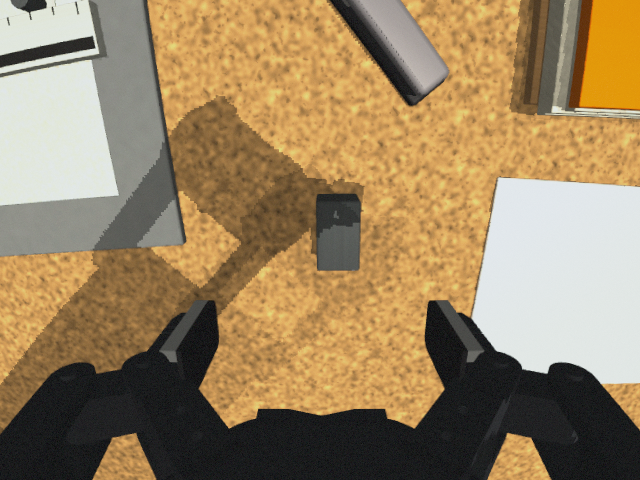

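View pics/t20.png

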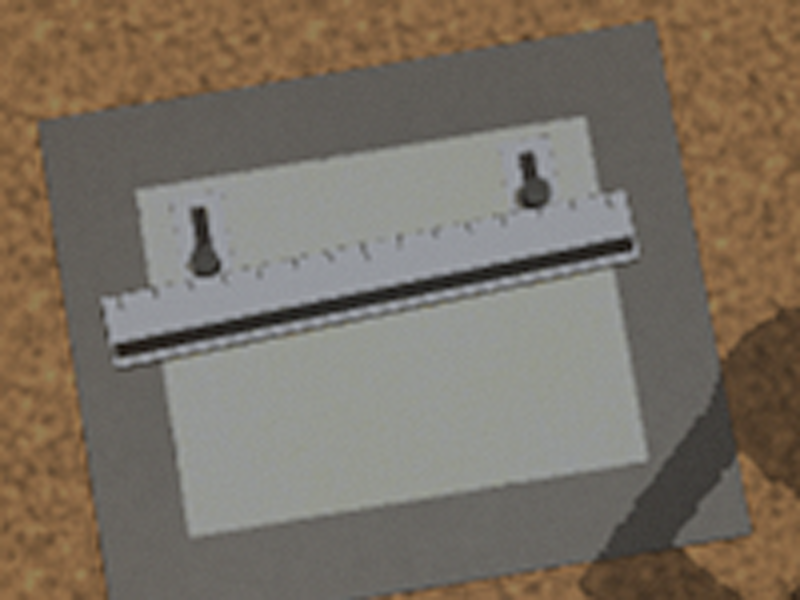

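```bash
python3 - <<'E'
from h import *
s=snapshot("wrist"); crop(s,"w21",290,170,100,120,6)
E
```

```text
(no output)
```

View pics/w21.png

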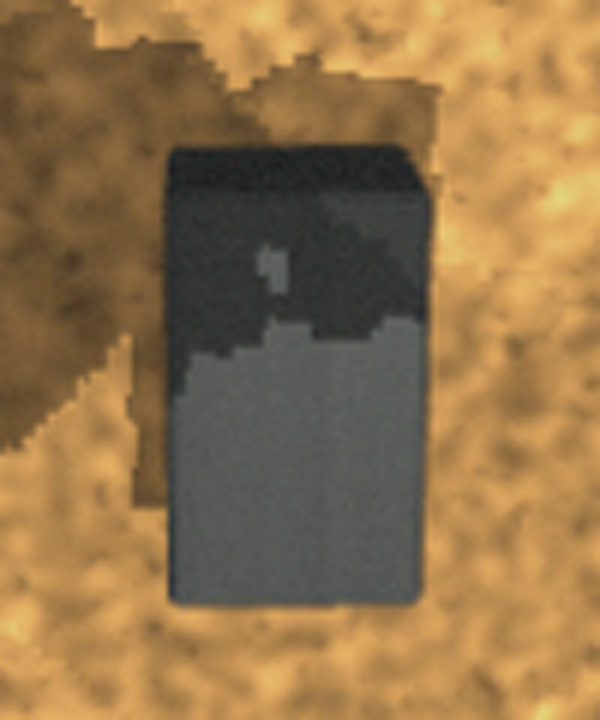

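```bash
python3 - <<'E'
from h import *
s=snapshot("wrist"); o=readout.get_obs()
w=np.array([px2w(s,290+u/6,170+v/6,.036) for u,v in((168,190),(432,190),(420,605),(171,605))])
c=w.mean(0); print(w.round(4),c,np.linalg.norm(w[0]-w[1]),np.linalg.norm(w[2]-w[3]),np.linalg.norm(w[0]-w[3]))
f=lambda a,b:np.degrees(np.arctan2((a-b)[1],(a-b)[0]))
print("yaw",f(w[0],w[3]),f(w[1],w[2]),"tool",np.degrees(o["eef_rot"][2]),o["tcp_pos"]); print("dp",(c-o["tcp_pos"][:2])/.3)
t=snapshot("top")
g=lambda u,v,z:px2w(t,(u+.5)/4-.5+240,(v+.5)/4-.5+155,z)
b=np.array([g(*p,.022) for p in((101,299),(624,192),(637,257),(117,367))]); bc=b.mean(0)
print("bar",b.round(4),bc,"yaw",f(b[0],b[1])-90,f(b[3],b[2])-90)
pl,pr=g(205,262,.032),g(532,192,.032); print(pl,pr)
E
```

```text
[[ 0.5115 -0.327 ]
 [ 0.5149 -0.3618]
 [ 0.4559 -0.3679]
 [ 0.4525 -0.333 ]] [ 0.48371067 -0.34743054] 0.03500897581647027 0.035034207913021476 0.059249447082856316
yaw 5.873587924190659 5.89775910133797 tool 5.602890520718972 [ 0.49353943 -0.33210641  0.15252788]
dp [-0.03276255 -0.05108046]
bar [[ 0.5872  0.1526]
 [ 0.6468 -0.1412]
 [ 0.6096 -0.1478]
 [ 0.5487  0.1432]] [0.59806935 0.00169237] yaw 11.467017941889495 11.819675241188179
[0.60612088 0.09363133] [ 0.64488017 -0.08867492]
```

```bash
python3 -m inch '[{"dp":[-0.0328,-0.051,-0.1],"twist":0.003,"claw":1},{"dp":[0,0,-0.15],"twist":0,"claw":1},{"dp":[0,0,-0.15],"twist":0,"claw":1},{"dp":[0,0,-0.09],"twist":0,"claw":1},{"dp":[0,0,-0.05],"twist":0,"claw":1}]'; python3 -m inch '[{"dp":[0,0,0],"twist":0,"claw":1},{"dp":[0,0,0],"twist":0,"claw":1}]'; python3 - <<'E'
from h import *
s=snapshot("wrist"); crop(s,"w22",0,0,640,480,1)
E
```

```text
time_s: 24.2
tcp_pos: [0.4829, -0.3476, -0.0112]
eef_rot: [-3.14, 0.001, 0.102]
force: [0.2, 0.2, 0.6]
grip_width: 0.0855
time_s: 24.45
tcp_pos: [0.4842, -0.3492, -0.0081]
eef_rot: [3.14, -0.002, 0.101]
force: [0.7, -0.4, 0.9]
grip_width: 0.0851
```

View pics/w22.png

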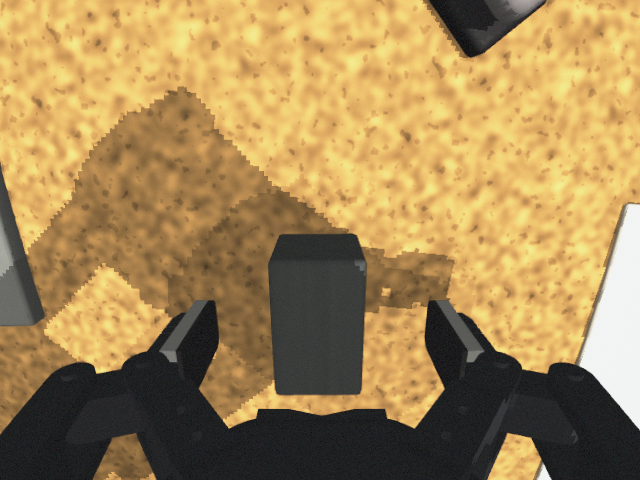

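```bash
python3 -m inch '[{"dp":[0,0,0],"twist":0,"claw":-1},{"dp":[0,0,0],"twist":0,"claw":-1},{"dp":[0,0,0],"twist":0,"claw":-1},{"dp":[0,0,0],"twist":0,"claw":-1},{"dp":[0,0,0],"twist":0,"claw":-1}]' 60; python3 -m inch '[{"dp":[0,0,0.02],"twist":0,"claw":-1},{"dp":[0,0,0.05],"twist":0,"claw":-1},{"dp":[0,0,0.1],"twist":0,"claw":-1},{"dp":[0,0,0.15],"twist":0,"claw":-1},{"dp":[0,0,0],"twist":0,"claw":-1}]';python3 rd.py; python3 - <<'E'
from h import *
s=snapshot("wrist"); crop(s,"w23",0,0,640,480,1)
E
```

```text
time_s: 25.12
tcp_pos: [0.4835, -0.3488, -0.0092]
eef_rot: [3.141, -0.0, 0.101]
force: [-1.6, 2.4, 5.4]
grip_width: 0.035
time_s: 25.75
tcp_pos: [0.4852, -0.3504, 0.0911]
eef_rot: [3.135, -0.006, 0.101]
force: [0.8, -1.0, -5.7]
grip_width: 0.0349
[ 0.8  -1.01 -5.73] [-0.019 -0.06  -0.005] 0.10063
```

View pics/w23.png

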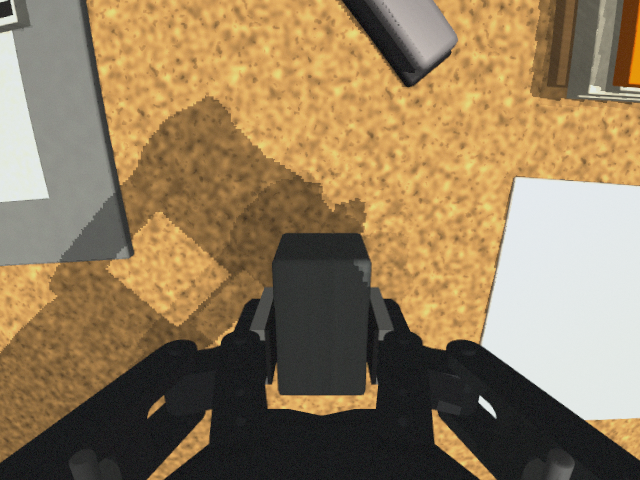

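```bash
python3 -m inch '[{"dp":[0.036,0.114,0.01],"twist":0.106,"claw":-1},{"dp":[0.036,0.114,0.01],"twist":0.106,"claw":-1},{"dp":[0.036,0.114,0.01],"twist":0.106,"claw":-1},{"dp":[0.036,0.114,0],"twist":0.106,"claw":-1},{"dp":[0.036,0.114,0],"twist":0.106,"claw":-1}]';python3 -m inch '[{"dp":[0.036,0.114,0],"twist":0.106,"claw":-1},{"dp":[0.036,0.114,0],"twist":0.106,"claw":-1},{"dp":[0.036,0.114,0],"twist":0.106,"claw":-1},{"dp":[0.036,0.114,0],"twist":0.106,"claw":-1},{"dp":[0.036,0.114,0],"twist":0.106,"claw":-1}]'; python3 -m inch '[{"dp":[0,0,0],"twist":0,"claw":-1},{"dp":[0,0,0],"twist":0,"claw":-1}]'; python3 rd.py; python3 - <<'E'
from h import *
s=snapshot("wrist"); crop(s,"w24",0,0,640,480,1)
E
```

```text
time_s: 26.42
tcp_pos: [0.5361, -0.1761, 0.0923]
eef_rot: [-3.137, 0.001, 0.939]
force: [1.1, 0.1, -5.8]
grip_width: 0.0353
time_s: 27.05
tcp_pos: [0.59, -0.0055, 0.0921]
eef_rot: [-3.137, -0.001, 1.771]
force: [0.8, 0.2, -6.3]
grip_width: 0.0347
time_s: 27.3
tcp_pos: [0.5901, -0.007, 0.093]
eef_rot: [-3.138, -0.001, 1.765]
force: [0.5, 0.1, -6.5]
grip_width: 0.0349
[ 0.47  0.09 -6.53] [-0.044 -0.006 -0.044] 1.76464
```

View pics/w24.png

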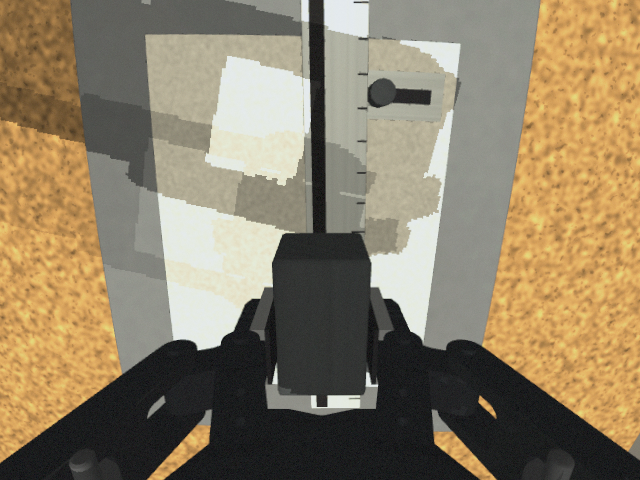

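```bash
python3 - <<'E'
from h import *
s=snapshot("wrist"); crop(s,"w25",270,0,130,240,2.5)
E
```

```text
(no output)
```

View pics/w25.png

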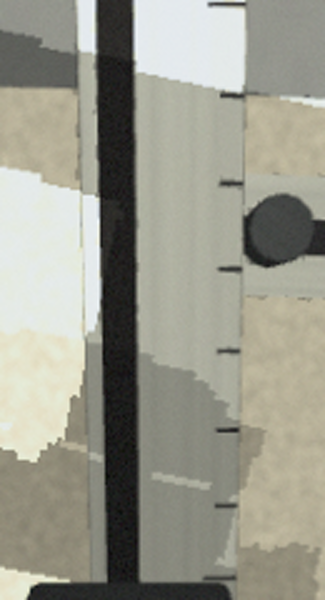

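```bash
python3 - <<'E'
from h import *
s=snapshot("wrist"); o=readout.get_obs()
g=lambda u,v:px2w(s,270+u/2.5,v/2.5,.022)
L=[g(77,20),g(90,500)];Rr=[g(246,20),g(238,500)]
mid=[(a+b)/2 for a,b in zip(L,Rr)]; d=(mid[0]-mid[1]);d/=np.linalg.norm(d)
n=np.array([d[1],-d[0]])
print("width",[np.linalg.norm(a-b) for a,b in zip(L,Rr)],"yaw",np.degrees(np.arctan2(-d[0],d[1])))
t=o["tcp_pos"]; print(t,np.degrees(o["eef_rot"]),"offset bar line from tcp along n",(mid[0]-t[:2])@n,(mid[1]-t[:2])@n,n, "n.P",n@mid[1])
E
```

```text
width [np.float64(0.03995845077777829), np.float64(0.039604606883746556)] yaw 11.924126795232516
[ 0.59074627 -0.00763583  0.09445822] [-1.79932663e+02 -8.59189176e-03  1.01056681e+02] offset bar line from tcp along n 0.010020009130427235 0.010020009130427233 [0.97842207 0.20661621] n.P 0.5864415107629734
```

```bash
python3 -m inch '[{"dp":[0.0327,0.0069,-0.05],"twist":0.009,"claw":-1},{"dp":[0,0,-0.08],"twist":0,"claw":-1},{"dp":[0,0,-0.06],"twist":0,"claw":-1},{"dp":[0,0,-0.03],"twist":0,"claw":-1},{"dp":[0,0,0],"twist":0,"claw":-1}]'; python3 -m inch '[{"dp":[0,0,0],"twist":0,"claw":-1}]'; python3 rd.py; python3 - <<'E'
from h import *
s=snapshot("wrist"); crop(s,"w26",160,80,320,240,2.4)
E
```

```text
time_s: 28.08
tcp_pos: [0.6007, -0.0048, 0.0288]
eef_rot: [-3.141, -0.0, 1.779]
force: [0.9, 0.2, -6.6]
grip_width: 0.0348
time_s: 28.2
tcp_pos: [0.6017, -0.0047, 0.0304]
eef_rot: [3.14, 0.001, 1.78]
force: [-0.3, -0.0, -5.8]
grip_width: 0.0348
[-0.34 -0.03 -5.83] [0.028 0.007 0.056] 1.77973
```

View pics/w26.png

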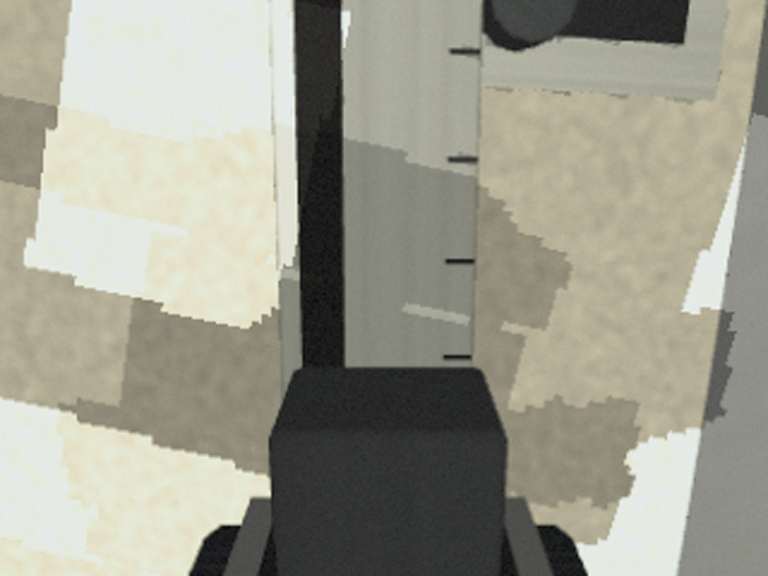

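```bash
python3 - <<'E'
from h import *
s=snapshot("wrist"); o=readout.get_obs()
g=lambda u,v,z:px2w(s,160+u/2.4,80+v/2.4,z)
m=(g(281,350,.022)+g(472,350,.022))/2; m2=(g(272,40,.022)+g(482,40,.022))/2
n=np.array([.9784,.2066]); t=o["tcp_pos"]
zb=t[2]+.009
a,b=g(295,369,zb),g(484,369,zb); w=(a+b)/2; c,d=g(272,435,zb+.036),g(506,435,zb+.036)
print(t,np.degrees(o["eef_rot"]),"bar",m@n,m2@n,"weight",w@n,((c+d)/2)@n,np.linalg.norm(a-b),np.linalg.norm(c-d),"tcp",t[:2]@n)
E
```

```text
[ 0.6017082  -0.00466567  0.03035129] [1.79889232e+02 3.14984767e-02 1.01980863e+02] bar 0.5859640481157548 0.5861802798365248 weight 0.5885956726901801 0.5883611434081162 0.03565440358211428 0.034792552128372 tcp 0.5877473763418638
```

```bash
python3 -m inch '[{"dp":[-0.0065,-0.0014,-0.02],"twist":0,"claw":-1},{"dp":[0,0,-0.02],"twist":0,"claw":-1},{"dp":[0,0,0],"twist":0,"claw":-1},{"dp":[0,0,0],"twist":0,"claw":-1}]'; python3 rd.py; python3 -c "
from h import *
s=snapshot('wrist'); crop(s,'w27',160,80,320,240,2.4)"
```

```text
time_s: 28.8
tcp_pos: [0.5992, -0.0051, 0.0172]
eef_rot: [3.141, 0.0, 1.78]
force: [0.3, -0.6, -6.3]
grip_width: 0.0348
[ 0.3  -0.63 -6.29] [-0.009  0.001 -0.001] 1.77989
```

View pics/w27.png

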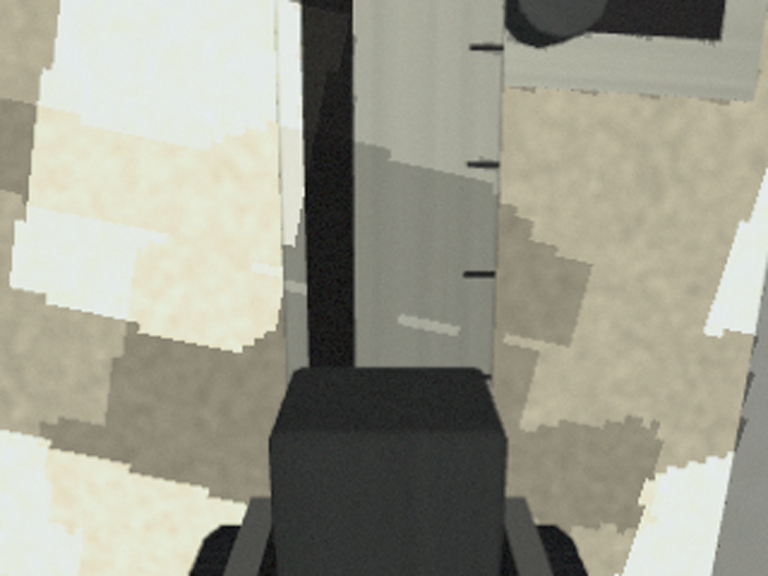

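```bash
python3 -m inch '[{"dp":[0,0,-0.005],"twist":0,"claw":-1},{"dp":[0,0,-0.003],"twist":0,"claw":-1}]'; for i in 1; do python3 -m inch '[{"dp":[0,0,-0.002],"twist":0,"claw":-1}]'; python3 -m inch '[{"dp":[0,0,-0.002],"twist":0,"claw":-1}]'; done
```

```text
time_s: 29.1
tcp_pos: [0.5991, -0.0051, 0.0148]
eef_rot: [3.141, 0.0, 1.78]
force: [0.0, 0.3, -6.6]
grip_width: 0.0348
time_s: 29.22
tcp_pos: [0.5991, -0.0051, 0.0141]
eef_rot: [-3.142, -0.0, 1.78]
force: [-0.1, 0.0, -5.7]
grip_width: 0.0349
time_s: 29.35
tcp_pos: [0.5991, -0.005, 0.0136]
eef_rot: [3.142, -0.0, 1.78]
force: [0.0, 0.0, -6.6]
grip_width: 0.0346
```

```bash
python3 -m inch '[{"dp":[0,0,-0.002],"twist":0,"claw":-1}]'; python3 -m inch '[{"dp":[0,0,-0.0015],"twist":0,"claw":-1}]';  python3 -m inch '[{"dp":[0,0,-0.0015],"twist":0,"claw":-1}]'
```

```text
time_s: 29.48
tcp_pos: [0.5991, -0.0051, 0.013]
eef_rot: [3.141, 0.0, 1.78]
force: [-0.3, -0.2, -6.2]
grip_width: 0.0348
time_s: 29.6
tcp_pos: [0.5991, -0.0051, 0.0128]
eef_rot: [3.142, 0.0, 1.78]
force: [-1.9, -0.5, -2.4]
grip_width: 0.0345
time_s: 29.72
tcp_pos: [0.5991, -0.0051, 0.0128]
eef_rot: [3.141, 0.0, 1.78]
force: [-4.7, 0.9, 1.2]
grip_width: 0.0349
```

```bash
python3 -m inch '[{"dp":[0,0,0.001],"twist":0,"claw":-1}]' 20; python3 -m inch '[{"dp":[0,0,0],"twist":0,"claw":0.3},{"dp":[0,0,0],"twist":0,"claw":0.3},{"dp":[0,0,0],"twist":0,"claw":0.5}]'; python3 rd.py; python3 -c "
from h import *
s=snapshot('wrist'); crop(s,'w28',0,0,640,480,1)"
```

```text
time_s: 29.85
tcp_pos: [0.5992, -0.0051, 0.0128]
eef_rot: [3.141, 0.0, 1.78]
force: [-3.1, 0.9, -2.0]
grip_width: 0.0348
time_s: 30.22
tcp_pos: [0.5996, -0.0051, 0.0129]
eef_rot: [3.14, 0.0, 1.78]
force: [0.5, -0.6, -0.0]
grip_width: 0.0642
[ 0.53 -0.6  -0.01] [-0.012  0.018 -0.016] 1.77987
```

View pics/w28.png

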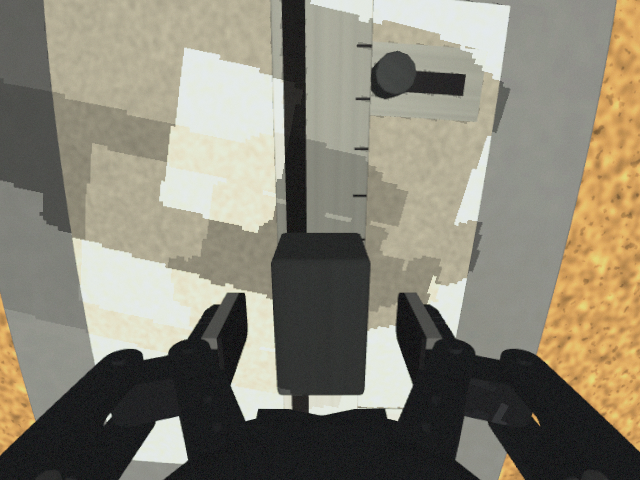

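```bash
python3 -m inch '[{"dp":[0,0,0.05],"twist":0,"claw":0.6},{"dp":[0,0,0.15],"twist":0,"claw":0.6},{"dp":[0,0,0.2],"twist":0,"claw":0.6},{"dp":[0,0,0.2],"twist":0,"claw":0.6},{"dp":[-0.2,0,0],"twist":0,"claw":0.6}]';python3 -m inch '[{"dp":[-0.15,0,0],"twist":-0.1,"claw":0.6},{"dp":[0,-0.2,0],"twist":-0.1,"claw":0.6},{"dp":[0,-0.2,0],"twist":-0.1,"claw":0.6},{"dp":[0,-0.2,0],"twist":-0.1,"claw":0.6},{"dp":[0,-0.2,0],"twist":-0.1,"claw":0.6}]';python3 -c "
from h import *
s=snapshot('top'); crop(s,'t30',240,155,200,150,4); s=snapshot('wrist'); crop(s,'w30',0,0,640,480,1);s=snapshot('scene'); crop(s,'s30',210,160,210,180,3.3)"
```

```text
time_s: 30.9
tcp_pos: [0.5443, -0.0055, 0.2012]
eef_rot: [3.126, 0.005, 1.78]
force: [-0.2, -0.1, -0.0]
grip_width: 0.0683
time_s: 31.52
tcp_pos: [0.494, -0.247, 0.1941]
eef_rot: [3.139, -0.0, 0.989]
force: [0.9, -0.7, 0.7]
grip_width: 0.0686
```

View pics/t30.png

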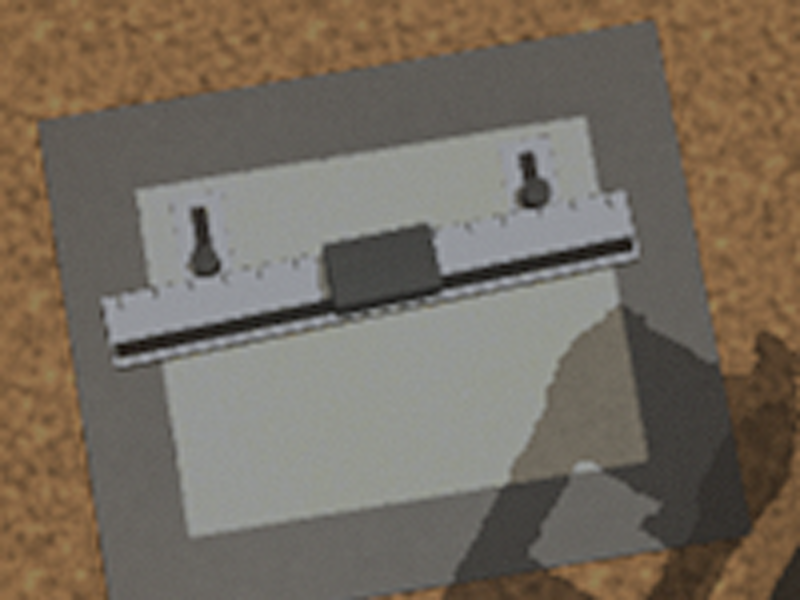

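View pics/s30.png

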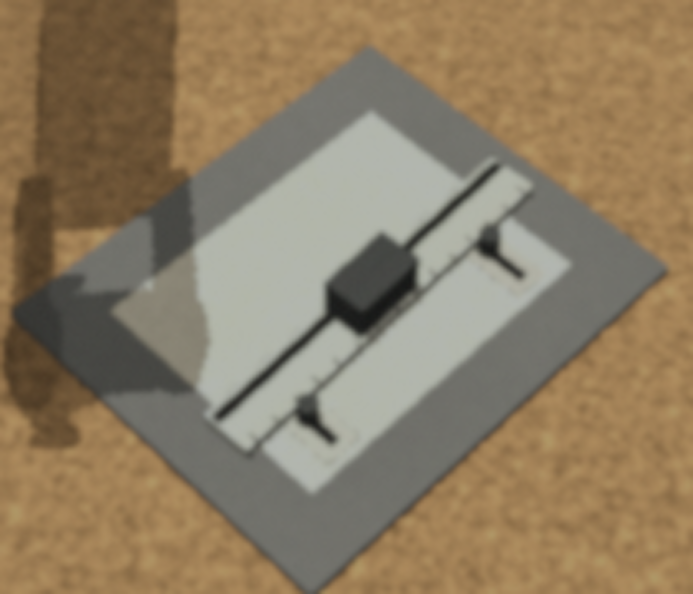

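View pics/w30.png

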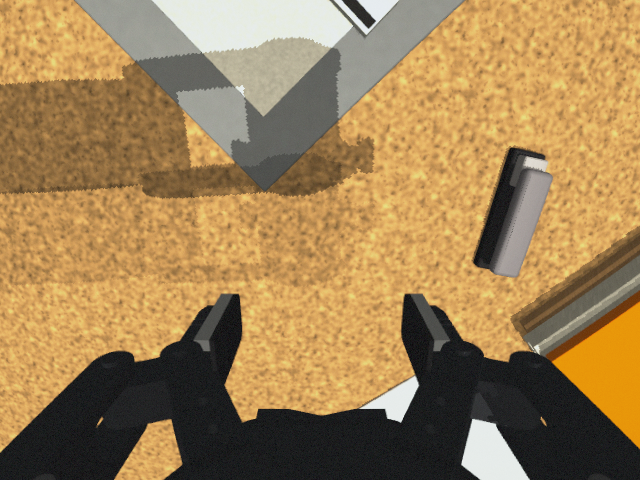

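```bash
python3 -m inch '[{"dp":[0.02,0.155,0],"twist":-0.1,"claw":0},{"dp":[0.02,0.155,0],"twist":-0.1,"claw":0},{"dp":[0.02,0.155,-0.05],"twist":-0.1,"claw":0},{"dp":[0.02,0.155,-0.1],"twist":-0.1,"claw":0},{"dp":[0.02,0.155,-0.15],"twist":-0.1,"claw":0}]'; python3 -m inch '[{"dp":[0,0,-0.1],"twist":0,"claw":0},{"dp":[0,0,0],"twist":0,"claw":0},{"dp":[0,0,0],"twist":0,"claw":0}]'; python3 -c "
from h import *
s=snapshot('wrist'); crop(s,'w31',0,0,640,480,1)"
```

```text
time_s: 32.3
tcp_pos: [0.5248, -0.0116, 0.1057]
eef_rot: [3.14, -0.005, 0.207]
force: [0.5, -0.4, -0.2]
grip_width: 0.0428
time_s: 32.67
tcp_pos: [0.5248, -0.0142, 0.0763]
eef_rot: [3.141, -0.003, 0.21]
force: [0.6, -0.1, 0.1]
grip_width: 0.0427
```

View pics/w31.png

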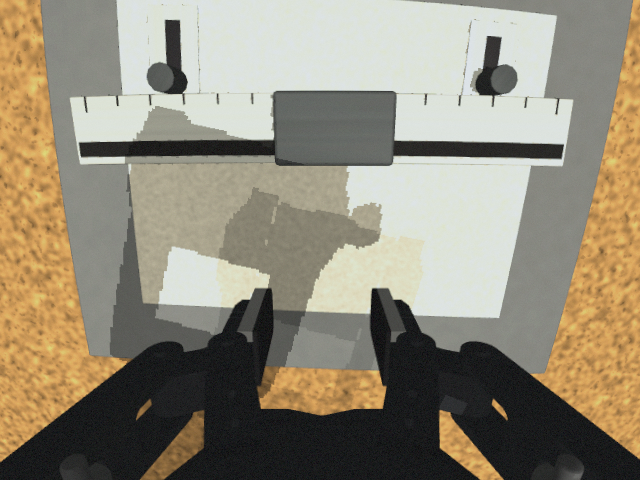

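```bash
python3 -c "
from h import *
import numpy as np
s=snapshot('wrist'); a=s['frame'][55:115,135:210,::-1];b=s['frame'][55:115,455:530,::-1]
cv2.imwrite('pics/w32.png',cv2.resize(np.vstack([a,b]),None,fx=5,fy=5,interpolation=cv2.INTER_CUBIC))"
```

```text
(no output)
```

View pics/w32.png

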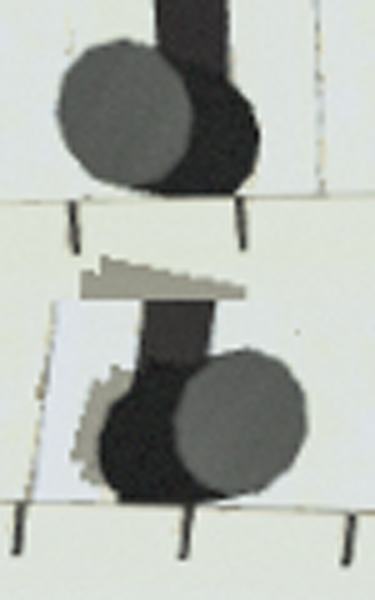

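```bash
python3 -c "
from h import *
s=snapshot('wrist')
pl=px2w(s,160,77.5,.032); pr=px2w(s,503,79.1,.032); a=px2w(s,149,95,.022); b=px2w(s,524,97.2,.022)
d=(a-b)/np.linalg.norm(a-b); n=np.array([d[1],-d[0]]); print('gaps',(pl-a)@n-.008,(pr-a)@n-.008)
w=np.array([px2w(s,u,v,.058) for u,v in((275,92),(396,92.5),(393,165),(275,164))]);print('weight',((w.mean(0)-a)@n)+.02,np.degrees(np.arctan2(-(w[0]-w[1])[0],(w[0]-w[1])[1])),np.degrees(np.arctan2(-d[0],d[1])))
"
```

```text
gaps 0.0001545204403939019 0.0002673732515047003
weight 0.00011092915741732143 11.891476801646624 11.813771776185138
```

```bash
python3 rd.py; python3 -c "
from bench import ctrl
print(ctrl.hand_in())"
```

```text
[0.2  0.14 0.91] [-0.003 -0.001  0.036] 0.20866
the job is handed in; nothing more can be done
None
```

The straightedge is bearing on both register pins, the block weight is centred flat on top of it, and the job is handed in at about 33 s of the 72 s allowed.

- **Straightedge:** I slid it flat with two fingers behind it, turning it to match the line of the pins. I then felt it up in 0.3 mm steps.
    - **Total push:** it never read above about 8 N, of which roughly 3.5 N was drag.
    - **Contact:** gentle pushes behind each pin in turn, peaking at about 6.5 N (right) and 5 N (left), stalled with no movement, so both were bearing.
- **Weight:** I laid it lengthwise along the bar between the pins, let go, and backed the arm clear. The jar, tape roll and stapler were not touched.
- **Last checks (wrist camera):**
    - **Pin gaps:** about 0.15 mm on the left and 0.27 mm on the right, which is zero within the measuring error.
    - **Weight:** about 0.1 mm off centre across the bar's width and within 0.1° of the bar's direction.
    - **Overhead view:** no visible change in the bar's position from before the weight went on.
- **Not re-checked by feel:** I did not push against the pins again once the weight was on, because its extra drag would have masked the result.
- **Disagreement with the description:** the fingertips sat about 20–25 mm behind the reported TCP. My first approach therefore passed over the bar without touching it. I then set the height from the pictures and a slow, force-watched descent.

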